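# Build up the two axles of a chain tensioner

## Robot

A 6-joint arm with a two-finger parallel gripper is mounted at the origin on a cart in front of the work surface, level with it; the furniture and walls round the work are solid. World frame = base frame: x ahead of the robot, y to its left, z up, the work surface at z = 0. Lengths are in mm, angles in degrees, forces in N, time in s.
With the tool pointing down it reaches from about 300 to 850 mm from the base axis. Payload 4.2 kg.
Tool frame: the origin (TCP) lies at the very end of the fingers, on their centre line; the grasp point (between the pads) lies 19 mm behind it; z points along the fingers, y is the line along which they close (so a half turn about z gives the same grasp; the last joint's range is limited). The gripper opens to 91 mm and grips with 3 to 60 N. Pads are 32 mm wide; open, the fingers measure 118 mm over their backs; the gripper's body (76 mm by 178 mm) begins 60 mm behind the grasp point.
Start: joints at [72.88, 18.312, 89.639, -0, 72.044, -1.146], TCP at [158.244, 552.816, 175.676] pointing down, gripper open.
Joint ranges: [-177.97, 177.97], [-48.28, 115.42], [12.27, 149.76], [-77.06, 257.06], [2.81, 150.46], [-146.56, 146.56]. Speed limits (degrees/s): [147.25, 147.25, 180, 180, 180, 180].

## Interface

Orientations are given as [roll, pitch, yaw] about the fixed x, y, z axes, in that order (R = Rz(yaw) Ry(pitch) Rx(roll)).
In Python, from workcell import * gives the robot as it stands.
- The arm moves only by the tool move_arm, never from a script. Its argument "motion" is a list of rows, each a list of 3 entries, a list of its own where there are three numbers: the finger opening in mm, from 0 to 91.2, then the shift along the world's x, y, z in units of 25 mm (1.0 is 25 mm), then the turn, a rotation vector about the world's x, y, z in units of 4 degrees (1.0 is 4 degrees). In form: [[grip, [x, y, z], [ax, ay, az]], ...]. A call has 1 to 20 rows; each row shifts and turns the commanded pose from where the row before left it; what a row does not reach is not made up. A row lasts 1/12 s, in which the tool goes at most 41.7 mm and 7.16 degrees, less where a joint would pass 70% of its speed; a pose out of reach is approached as far as the arm can. A call with a number of a shift or a turn outside -1 to 1 is refused whole. A call with a gripper value outside its range is refused whole. The fingers move at their own pace and stop on an object; "grip_force" is the grip in N (left out, the last holds). Time passes only in rows, so rows that do not move let the fingers close. It gives the time, the measured TCP pose, the force, the opening and the grip force at its end, in the units of the state.
- state(): the state, without advancing time (a new reading comes with each control period).
- grab_frame(name): name is "scene" or "top" or "wrist"; returns the picture (384x512x3 uint8, blue, green, red); there is no depth.
- camera_info(name): a dict with "fx", "fy", "cx", "cy" (pixels), "rvec" (rotation vector, rad) and "tvec" (3), from world to camera coordinates, as OpenCV has them. Camera axes: x right, y down, z forward; pixel columns grow to the right and rows downward; lengths in mm; the calibration is good to about 2 mm. A picture is of the moment at which its call begins: read the wrist's pose just before it. camera_info takes no time and is no camera call; for the wrist camera it gives the pose at the moment of the call.
- job_done(): hands the job in; it is judged then, once.
The state is a dict: "time_s": time; "qpos": joint angles; "qvel": joint speeds; "effort": joint torques, N m; "ee_pos": TCP position; "ee_rot": TCP orientation; "force": force on the tool from outside, world axes, zero at the start; "torque": the same for the moment, N m; "gripper_width": finger opening in mm; "gripper_force": force on a finger pad.
Only numpy, scipy, OpenCV 4.12 (cv2) and the standard library are available. Lean on these libraries where they do the work, as an engineer would, in place of code of your own. Each camera call takes 0.05 s, during which the arm holds its last target. There are 200 camera calls.

## Task

The chain tensioner's bottom plate lies on the counter with its two bare axles pointing up; load them so that the cover plate can go on. Thick, stepped axle on the square flange: the large bearing down on the shoulder, then the brass bush on top of it. Slim axle on the round flange: one small bearing down on the shoulder, then the sprocket with its hub upward, then the other small bearing on the hub; everything fully home, let go of, and the oil bottle left standing.

Things in the scene. Friction and masses are not known exactly. Their poses are not given: they have to be found in the camera images.
- plate: grey painted steel bottom plate of the tensioner, 220 x 104 mm, 12 mm thick, fixed, lying flat at any yaw; origin: centre of its underside; its x runs along the long side, from the thick axle (x = -62 mm) to the slim axle (x = +62 mm), z up. Only the two axles rise more than 21 mm above the counter.
- thick_seat (a point): point on the thick axle's centre line at its shoulder, 26 mm above the counter; z up. Shoulder 32 mm across, on a square 60 mm flange, its top 18 mm above the counter. Above the shoulder the steel axle is 22.4 mm thick for 11 mm, tapers to 15.6 mm at 14.5 mm, and ends at 35 mm in a 4 mm tapered tip. The large bearing rests on the shoulder; the bush then starts 15 mm above this point.
- slim_seat (a point): point on the slim axle's centre line at its shoulder, 29 mm above the counter; z up. Shoulder 23 mm across, on a round flange 43 mm across, its top 18 mm above the counter. Above the shoulder the steel axle is 13.4 mm thick and ends at 43 mm in a 4 mm tapered tip. Undersides above this point: first small bearing 0, sprocket 12 mm, second small bearing 32 mm.
- large_bearing: large ball bearing lying flat: steel ring 52 mm outside, 15 mm high, bore 24.8 mm, 0.13 kg; origin: centre of its underside, z up
- small_bearing_a: one of two like small ball bearings lying flat: steel ring 40 mm outside, 12 mm high, bore 16.8 mm, 0.07 kg; origin: centre of its underside, z up. The two are interchangeable.
- small_bearing_b: the other small ball bearing, like small_bearing_a in every way; origin: centre of its underside, z up
- sprocket: dark steel chain sprocket lying flat, hub up: toothed disc 72 mm across and 6 mm thick, and on it a round hub 36 mm across whose top is 20 mm above the underside; bore 16 mm all through, 0.22 kg; origin: centre of its underside, z up toward the hub. Grip it by the hub.
- brass_bush: plain brass bush standing upright: 28 mm outside, 32 mm high, bore 17.8 mm, 0.07 kg; origin: centre of its underside, z up
- steel_bush: plain grey steel bush standing upright, 24 mm outside, 26 mm high; not needed; origin: centre of its underside, z up
- oil_bottle: white plastic oiler with a red spout, standing upright, 47 mm across, 139 mm high; a bystander that must stay standing; origin: centre of its underside, z up

How it is judged:
By the outcome, as a careful person would: the job done as asked, in the order asked, and still so for the second after the job is handed in, with the robot touching nothing.
It also fails if it takes over 136 s, if anything falls off the work surface, if the arm or the gripper's body presses on something with over 40 N, if the wrist force passes 120 N, or if a joint passes its speed limit or range.

## Working session

There is one attempt and no reset: what is moved stays moved. The work goes in short steps, Python scripts to look and compute and a tool call to move; the robot and the scene stay as the last step left them, time stands still between calls to the robot, and variables do not carry over. Pictures are saved under pics/ and viewed, at most 14 in all, crops included, and the job is handed in when it is done.

Besides the shell and the picture viewer there is one more tool, called after "Request:" as name(argument=value, ...) on one line, values as JSON. move_arm: Moves the arm, as the interface text tells. Shifts and turns lie within -1 to 1; 1 stands for 25 mm of shift or 4 degrees of turn. Its arguments: {"type":"object","properties":{"motion":{"type":"array","items":{"type":"array"}},"grip_force":{"type":"number"}},"required":["motion"]}

```bash
mkdir -p pics; cat > h.py <<'E'
from workcell import *
import cv2, numpy as np
def P(name):
    c=camera_info(name); K=np.array([[c['fx'],0,c['cx']],[0,c['fy'],c['cy']],[0,0,1]],float)
    R=cv2.Rodrigues(np.array(c['rvec'],float))[0]; t=np.array(c['tvec'],float).ravel()
    return K,R,t
def ray(cam,uv,z):
    K,R,t=cam; o=-R.T@t; d=R.T@np.linalg.inv(K)@np.array([uv[0],uv[1],1.]); return o+d*(z-o[2])/d[2]
def proj(cam,p):
    K,R,t=cam; q=K@(R@np.array(p,float)+t); return q[:2]/q[2]
E
python3 - <<'E'
from h import *
for n in ('top','scene'):
    f=grab_frame(n); cv2.imwrite(f'pics/{n}0.png',f)
    c=P(n); print(n,c[0][0,0],-c[1].T@c[2], c[1][2])
f=grab_frame('top');cv2.imwrite('pics/top0b.png',cv2.resize(f,(800,600),interpolation=cv2.INTER_CUBIC))
print(state())
E
```

```text
top 458.2169559811998 [-313.3751943  -305.97035196 1498.78360988] [ 0.47914314  0.16786578 -0.86153522]
scene 448.23531342914373 [  -9.89663549 -912.00773855  676.04833174] [ 0.4253677   0.74293065 -0.51683302]
{'time_s': 0.15, 'qpos': array([ 7.28797376e+01,  1.83409699e+01,  8.96908812e+01,  1.37773157e-04,
        7.20429453e+01, -1.14518021e+00]), 'qvel': array([ 0.06193455, -0.06749404, -0.10630158, -0.03571281, -0.0921811 ,
        0.03777257]), 'effort': array([ 1.31102439e-03, -4.12769759e+01, -2.32157582e+01,  7.27711176e-02,
        4.33922012e-02, -1.14540562e-04]), 'ee_pos': array([158.11514806, 552.38361023, 175.03247423]), 'ee_rot': array([-1.79925221e+02, -1.62584773e-03,  1.64024874e+02]), 'force': array([-0.75661356, -0.06950243, -1.01283637]), 'torque': array([ 0.04829741, -0.01984732,  0.05193783]), 'gripper_force': 0.0, 'gripper_width': 91.17047372421754}
```

View pics/top0b.png

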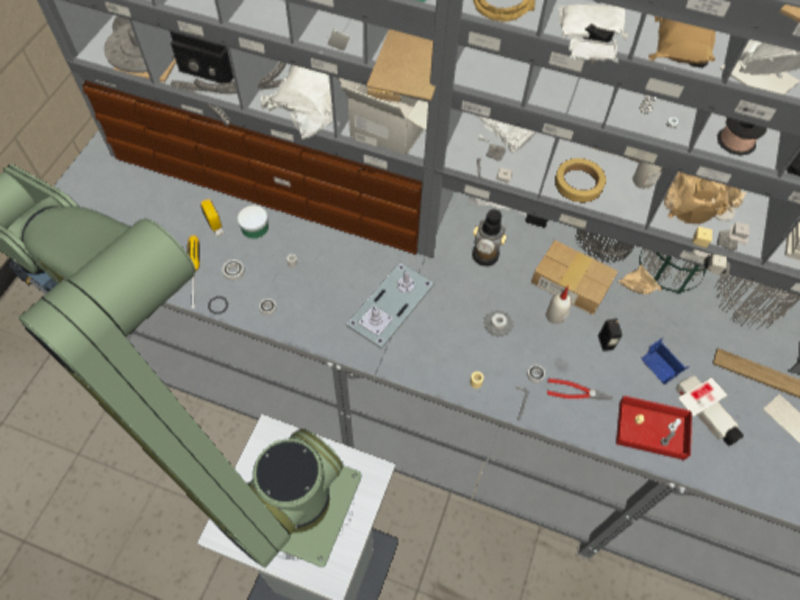

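View pics/scene0.png

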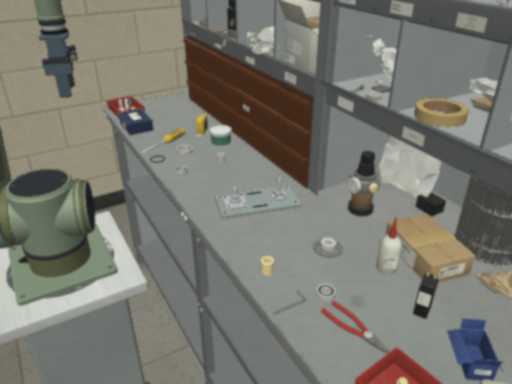

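Top view (800-wide): large bearing (233,268), small ones (267,306) and (537,372), steel bush (292,259), brass bush (477,380), sprocket (498,322), bottle (560,305). On the plate, the thick axle is at (375,317) and the slim one at (405,280). The ring at (218,305) is a thin, dark O-ring, which isn't needed.

```bash
python3 - <<'E'
from h import *
c=P('top'); s=P('scene'); k=512/800
for n,u,v,z in [('large',233,268,15),('smallA',267,306,12),('smallB',537,372,12),('sbush',292,259,26),('bbush',477,376,32),('sprk',499,319,20),('bottle',558,318,5),('thicktip',377,309,61),('slimtip',406,273,72),('thickfl',375,319,18),('slimfl',405,284,18)]:
    p=ray(c,(u*k,v*k),z); print(n,p.round(),'r',np.hypot(*p[:2]).round(),'scene',proj(s,p).round())
f=cv2.imread('pics/top0.png')
def cr(x,y,w,h,sc): return cv2.resize(f[y:y+h,x:x+w],None,fx=sc,fy=sc,interpolation=cv2.INTER_CUBIC)
a=cr(130,150,80,60,5);b=cr(215,160,80,60,5);d=cr(290,190,80,60,5)
cv2.imwrite('pics/cr.png',np.vstack([np.hstack([a,b]),np.hstack([d,0*d])]))
w=P('wrist'); st=state()
print('wristcam',-w[1].T@w[2],w[1][2],w[0][0,0],st['ee_pos'])
E
```

```text
large [464. 383.  15.] r 601.0 scene [185. 148.]
smallA [397. 259.  12.] r 474.0 scene [181. 169.]
smallB [ 462. -392.   12.] r 606.0 scene [328. 291.]
sbush [534. 254.  26.] r 592.0 scene [221. 155.]
bbush [ 393. -267.   32.] r 475.0 scene [268. 260.]
sprk [ 559. -272.   20.] r 622.0 scene [329. 242.]
bottle [ 622. -403.    5.] r 741.0 scene [388. 271.]
thicktip [459.  -1.  61.] r 459.0 scene [237. 187.]
slimtip [569. -31.  72.] r 570.0 scene [279. 178.]
thickfl [454.   3.  18.] r 454.0 scene [236. 201.]
slimfl [572. -30.  18.] r 573.0 scene [279. 195.]
wristcam [ 80.96489448 575.16511444 383.7740655 ] [ 0.27230031 -0.07952408 -0.95892047] 283.84683107217063 [158.11514806 552.38361023 175.03247423]
```

View pics/cr.png

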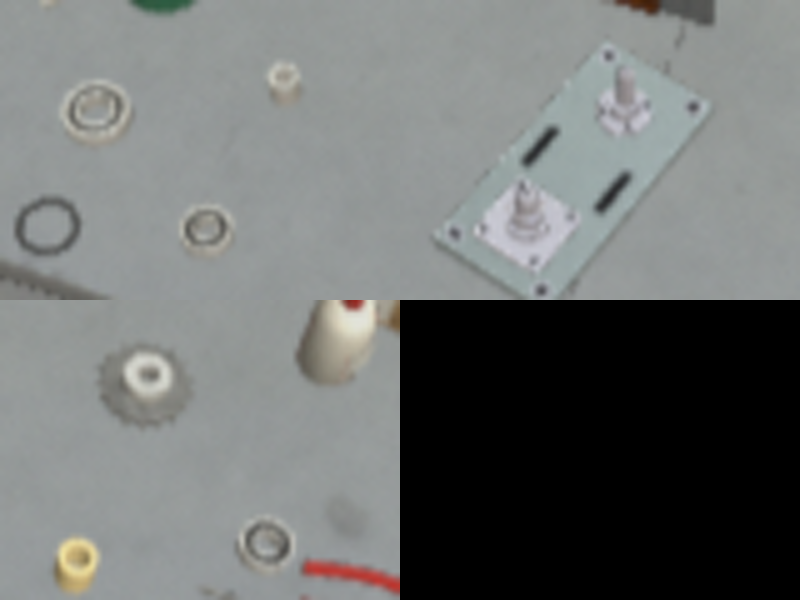

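The scene view confirms these positions: axle spacing is about 118 mm, close to 124, and reach is 450–740 mm. The plate axis is near -16°, so yaw 164 closes the fingers across the plate. Next I go above the large bearing.

Request:
move_arm(motion=[[91,[0.94,-0.52,-0.23],[0,0,0]],[91,[0.94,-0.52,-0.23],[0,0,0]],[91,[0.94,-0.52,-0.23],[0,0,0]],[91,[0.94,-0.52,-0.23],[0,0,0]],[91,[0.94,-0.52,-0.23],[0,0,0]],[91,[0.94,-0.52,-0.23],[0,0,0]],[91,[0.94,-0.52,-0.23],[0,0,0]],[91,[0.94,-0.52,-0.23],[0,0,0]],[91,[0.94,-0.52,-0.23],[0,0,0]],[91,[0.94,-0.52,-0.23],[0,0,0]],[91,[0.94,-0.52,-0.23],[0,0,0]],[91,[0.94,-0.52,-0.23],[0,0,0]],[91,[0.94,-0.52,-0.23],[0,0,0]],[91,[0,0,0],[0,0,0]],[91,[0,0,0],[0,0,0]],[91,[0,0,0],[0,0,0]]], grip_force=20)

```text
time_s: 1.48
ee_pos: [463.1, 383.9, 100.7]
ee_rot: [-180.0, -0.1, 164.0]
force: [-0.0, -0.4, -0.5]
gripper_width: 91.0
gripper_force: 0.0
```

```bash
cat >> h.py <<'E'
def shot(name):
    c=P('wrist'); f=grab_frame('wrist'); cv2.imwrite(f'pics/{name}.png',f); np.savez(f'pics/{name}.npz',K=c[0],R=c[1],t=c[2]); return c,f
def ells(c,f,z,zmax=None,near=None,rad=150):
    """ellipse fits of edges/contours; centre ray at z, diameter in mm"""
    g=cv2.cvtColor(f,cv2.COLOR_BGR2GRAY); out=[]
    for th in range(50,240,8):
        for m in (g>th,):
            cs,_=cv2.findContours(m.astype(np.uint8),cv2.RETR_LIST,cv2.CHAIN_APPROX_NONE)
            for q in cs:
                if len(q)<25: continue
                (x,y),(a,b),an=cv2.fitEllipse(q)
                if min(a,b)<0.8*max(a,b) or abs(cv2.contourArea(q)/(np.pi*a*b/4)-1)>.06: continue
                d=b*np.linalg.norm(ray(c,(x,y),z)+c[1].T@c[2])/c[0][0,0]
                if 12<d<80: out.append((th,*ray(c,(x,y),z)[:2].round(1),round(d,1),round(x,1),round(y,1)))
    return out
E
python3 - <<'E'
from h import *
st=state(); print(st['ee_pos'],st['ee_rot'],st['time_s'])
c,f=shot('w1'); 
for o in ells(c,f,15): print(*o)
print('tcp px',proj(c,st['ee_pos']))
E
```

```text
[463.14783119 383.92167271 100.71080646] [-1.79984937e+02 -5.50371728e-02  1.64007538e+02] 1.4833
66 462.5 388.1 33.9 263.1 181.6
66 462.2 388.0 41.0 263.1 181.3
66 399.2 265.3 26.7 133.9 156.5
66 398.9 265.4 36.4 133.9 156.2
74 462.5 388.1 33.5 263.2 181.6
74 462.3 388.0 41.4 263.0 181.4
74 399.1 265.2 26.3 133.8 156.5
74 398.9 265.4 36.9 133.9 156.2
74 362.9 379.6 42.8 227.3 89.5
74 362.7 379.8 52.5 227.4 89.2
82 462.5 388.0 33.3 263.1 181.6
82 462.3 388.1 41.9 263.1 181.4
82 399.0 265.1 26.0 133.7 156.4
82 398.8 265.4 37.2 133.8 156.2
82 362.8 379.6 42.3 227.3 89.4
82 362.7 379.8 53.0 227.4 89.2
90 462.4 387.9 33.0 263.0 181.5
90 462.3 388.0 42.2 263.1 181.4
90 399.1 265.1 25.7 133.6 156.5
90 398.8 265.2 37.8 133.7 156.2
90 362.9 379.6 41.8 227.3 89.4
90 362.6 379.7 53.3 227.2 89.2
98 462.4 388.0 32.8 263.1 181.5
98 462.2 388.1 42.6 263.1 181.3
98 399.2 265.1 25.8 133.7 156.5
98 398.9 265.2 37.9 133.6 156.2
98 362.9 379.6 41.4 227.2 89.4
98 362.7 379.6 53.8 227.2 89.2
106 462.5 388.0 32.6 263.1 181.6
106 462.2 388.0 42.9 263.0 181.3
106 399.1 265.2 25.2 133.7 156.4
106 398.9 265.2
[... 1258 characters left out ...]
181.5
154 399.1 264.5 21.2 133.2 156.6
154 399.1 265.0 23.2 133.6 156.4
154 398.8 265.0 40.1 133.5 156.2
154 398.8 264.6 44.9 133.1 156.3
162 462.8 387.7 26.5 262.9 181.9
162 462.4 387.8 30.5 262.9 181.6
162 462.3 388.0 44.8 263.0 181.4
162 462.2 387.7 50.4 262.8 181.4
162 398.8 265.0 40.4 133.5 156.2
162 398.7 264.6 44.2 133.1 156.2
170 462.9 387.8 27.3 263.0 182.0
170 462.4 387.9 30.1 263.0 181.6
170 462.4 387.9 45.1 263.0 181.5
170 462.3 387.8 49.7 262.9 181.4
170 399.0 265.1 41.0 133.6 156.4
170 398.9 264.7 43.6 133.2 156.3
178 462.7 387.9 28.0 263.1 181.8
178 462.5 387.9 29.5 263.0 181.7
178 462.4 388.0 45.7 263.0 181.5
178 462.0 387.8 49.2 262.8 181.2
tcp px [259.43857207 211.84511684]
```

View pics/w1.png

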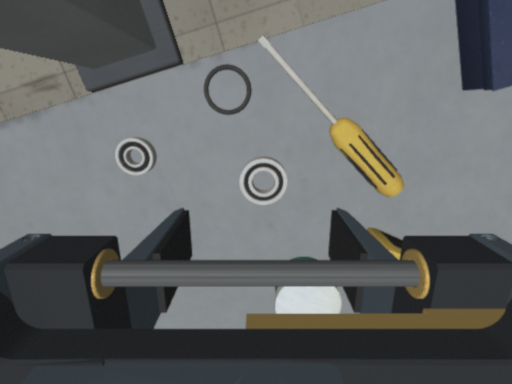

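The wrist view shows the large bearing at (263,181), small bearing A at (134,156), and the fingertips around u=260, level with the projected TCP (259,212). The finger mid-line agrees with the calibration, so I'll grasp the large bearing.

Request:
move_arm(motion=[[91,[-0.03,0.16,-0.8],[0,0,0]],[91,[0,0,-0.9],[0,0,0]],[91,[0,0,-0.9],[0,0,0]],[91,[0,0,-0.7],[0,0,0]],[91,[0,0,-0.5],[0,0,0]],[91,[0,0,0],[0,0,0]],[48,[0,0,0],[0,0,0]],[48,[0,0,0],[0,0,0]],[48,[0,0,0],[0,0,0]],[48,[0,0,0],[0,0,0]],[48,[0,0,0],[0,0,0]],[48,[0,0,0],[0,0,0]],[48,[0,0,0],[0,0,0]]], grip_force=20)

```text
time_s: 2.62
ee_pos: [463.1, 387.9, 6.2]
ee_rot: [180.0, 0.0, 164.0]
force: [-0.2, -1.2, -0.1]
gripper_width: 48.9
gripper_force: 0.0
```

```bash
python3 - <<'E'
from h import *
c,f=shot('w2'); st=state(); print(st['gripper_width'],st['gripper_force'],proj(c,st['ee_pos']))
E
```

```text
48.087568186209296 0.0 [259.35576698 211.7696547 ]
```

View pics/w2.png

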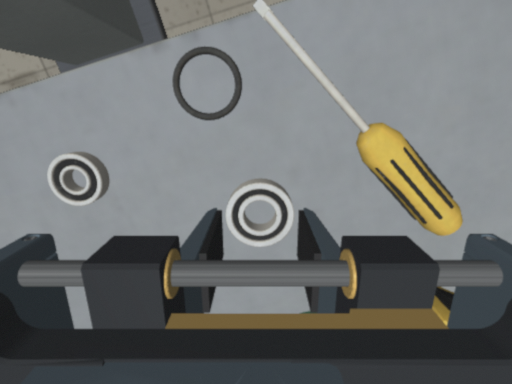

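```bash
python3 - <<'E'
from h import *
from scipy.spatial.transform import Rotation as Ro
st=state(); print(st['ee_pos'],st['force'],st['gripper_width'])
c=P('wrist'); T=Ro.from_euler('xyz',st['ee_rot'],degrees=True).as_matrix()
for x in (-16,0,16):
  for z in (0,-19,-40):
    print(x,z,[proj(c,st['ee_pos']+T@np.array([x,s*24,z])).round() for s in (1,-1)])
f=cv2.imread('pics/w2.png')
cv2.imwrite('pics/w2c.png',cv2.convertScaleAbs(cv2.resize(f[150:340,160:360],None,fx=4,fy=3.1,interpolation=cv2.INTER_CUBIC),alpha=3,beta=0))
E
```

```text
[463.08801865 387.83629763   6.12941866] [ 0.56573826  0.02711888 -0.33684248] 48.087568186209296
-16 0 [array([289., 231.]), array([229., 231.])]
-16 -19 [array([292., 241.]), array([227., 241.])]
-16 -40 [array([295., 256.]), array([223., 256.])]
0 0 [array([290., 212.]), array([229., 212.])]
0 -19 [array([293., 221.]), array([226., 221.])]
0 -40 [array([296., 234.]), array([222., 234.])]
16 0 [array([291., 192.]), array([228., 192.])]
16 -19 [array([293., 200.]), array([225., 200.])]
16 -40 [array([297., 211.]), array([221., 211.])]
```

View pics/w2c.png

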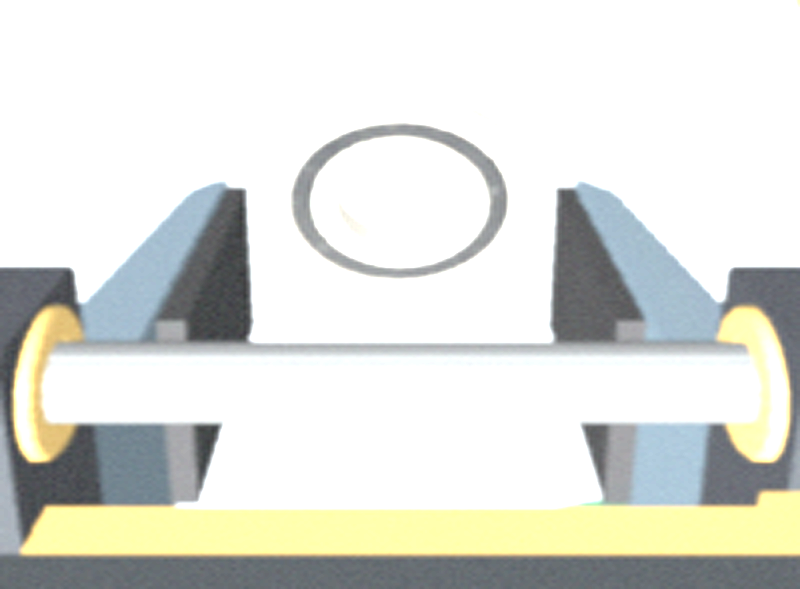

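The pad ends project where a point about 40 mm above the reported TCP would be, and the fingers closed to 48 without touching the bearing. So the real fingertips may be higher than reported. I'll test this gently by opening and going slightly below the reported z=0 while watching the force.

Request:
move_arm(motion=[[75,[0,0,0],[0,0,0]],[75,[0,0,0],[0,0,0]],[75,[0,0,0],[0,0,0]],[75,[0,0,-0.1],[0,0,0]],[75,[0,0,-0.1],[0,0,0]],[75,[0,0,-0.06],[0,0,0]],[75,[0,0,-0.04],[0,0,0]],[75,[0,0,-0.04],[0,0,0]],[75,[0,0,0],[0,0,0]]])

```text
time_s: 3.42
ee_pos: [462.8, 387.7, -2.9]
ee_rot: [-180.0, -0.0, 164.0]
force: [-0.8, 1.6, 0.9]
gripper_width: 74.8
gripper_force: 0.0
```

```bash
python3 - <<'E'
from h import *
st=state(); print(st['ee_pos'],st['force'],st['gripper_width'])
c,f=shot('w3')
for o in ells(c,f,15):
  if 48<o[3]<54: print(*o)
f=grab_frame('scene'); cv2.imwrite('pics/s3.png',cv2.resize(f[100:220,110:270],(800,600),interpolation=cv2.INTER_CUBIC))
E
```

```text
[462.8255852  387.69573469  -2.90771412] [-0.78505755  1.6066492   0.92719443] 74.83168985735558
74 362.8 380.7 53.1 205.2 82.2
82 362.8 380.7 53.3 205.0 82.2
90 362.8 380.6 53.6 205.0 82.2
98 362.8 380.6 53.8 204.9 82.2
146 461.9 387.9 52.2 259.3 219.6
146 398.5 265.8 51.1 65.8 182.9
154 461.9 388.0 51.6 259.4 219.4
154 398.4 265.9 50.4 65.9 182.8
162 461.8 388.0 51.1 259.3 219.4
162 398.5 265.9 49.9 65.9 182.8
170 461.8 388.0 50.5 259.4 219.3
170 398.5 265.9 49.5 66.0 182.8
178 461.7 388.1 50.3 259.4 219.3
178 398.4 266.0 49.0 66.0 182.7
186 461.7 388.0 49.7 259.4 219.2
186 398.5 265.9 48.2 66.1 182.9
```

View pics/s3.png

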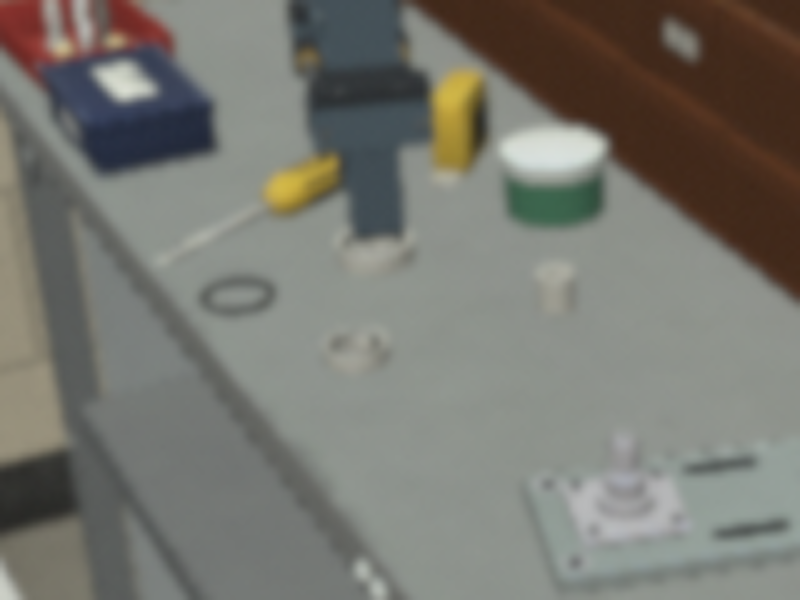

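The scene camera shows the fingertips floating above the bearing, with the near finger's end at crop (378,238). So the reported TCP lies well below the true tips, and I'll work out the offset.

```bash
python3 - <<'E'
from h import *
s=P('scene')
for z in (0,10,20,30,40): print(z,[proj(s,(462.8-.276*d,387.7-.961*d,z)).round(1) for d in (38,50)],'target 185.6,147.6')
E
```

```text
0 [array([186.2, 156.2]), array([186.6, 157.9])] target 185.6,147.6
10 [array([186. , 153.5]), array([186.4, 155.1])] target 185.6,147.6
20 [array([185.7, 150.8]), array([186.1, 152.4])] target 185.6,147.6
30 [array([185.5, 148.1]), array([185.9, 149.6])] target 185.6,147.6
40 [array([185.2, 145.3]), array([185.6, 146.9])] target 185.6,147.6
```

Both views put the true tips about 38 mm above the reported TCP. I'll descend further, then probe gently for the counter.

Request:
move_arm(motion=[[75,[-0.03,0,-0.3],[0,0,0]],[75,[0,0,-0.3],[0,0,0]],[75,[0,0,-0.2],[0,0,0]],[75,[0,0,-0.1],[0,0,0]],[75,[0,0,-0.1],[0,0,0]],[75,[0,0,-0.05],[0,0,0]],[75,[0,0,0],[0,0,0]],[75,[0,0,0],[0,0,0]]])

```text
time_s: 4.18
ee_pos: [462.4, 387.9, -28.8]
ee_rot: [180.0, 0.0, 164.0]
force: [-0.2, 0.4, 0.3]
gripper_width: 75.2
gripper_force: 0.0
```

Request:
move_arm(motion=[[75,[0,0,-0.04],[0,0,0]],[75,[0,0,-0.04],[0,0,0]],[75,[0,0,-0.04],[0,0,0]],[75,[0,0,0],[0,0,0]]])

```text
time_s: 4.52
ee_pos: [462.2, 387.8, -31.9]
ee_rot: [-180.0, -0.0, 164.0]
force: [-0.1, 0.3, -0.8]
gripper_width: 75.2
gripper_force: 0.0
```

Request:
move_arm(motion=[[75,[0,0,-0.04],[0,0,0]],[75,[0,0,-0.04],[0,0,0]],[75,[0,0,0],[0,0,0]]])

```text
time_s: 4.77
ee_pos: [462.1, 387.7, -34.1]
ee_rot: [-180.0, -0.0, 164.0]
force: [0.2, -0.4, 0.9]
gripper_width: 75.1
gripper_force: 0.0
```

No contact yet, with the tips at about z = 4–5, which is a good height. Object heights will be taken relative to the grasp reading. Closing now.

Request:
move_arm(motion=[[46,[0,0,0],[0,0,0]],[46,[0,0,0],[0,0,0]],[46,[0,0,0],[0,0,0]],[46,[0,0,0],[0,0,0]],[46,[0,0,0],[0,0,0]],[46,[0,0,0],[0,0,0]],[46,[0,0,0],[0,0,0]]], grip_force=20)

```text
time_s: 5.35
ee_pos: [462.3, 387.9, -33.8]
ee_rot: [180.0, 0.0, 164.0]
force: [0.3, 1.0, 0.1]
gripper_width: 51.5
gripper_force: 20.0
```

Request:
move_arm(motion=[[46,[0,0,0.5],[0,0,0]],[46,[0,0,1],[0,0,0]],[46,[0,0,1],[0,0,0]],[46,[0,0,1],[0,0,0]],[46,[0,0,1],[0,0,0]],[46,[0,0,1],[0,0,0]],[46,[0,0,0.1],[0,0,0]]])

```text
time_s: 5.93
ee_pos: [464.5, 389.7, 110.9]
ee_rot: [179.6, 0.3, 164.0]
force: [1.0, 0.9, -0.8]
gripper_width: 51.6
gripper_force: 20.0
```

Request:
move_arm(motion=[[46,[0.16,-0.95,0],[0,0,0]],[46,[0.16,-0.95,0],[0,0,0]],[46,[0.16,-0.95,0],[0,0,0]],[46,[0.16,-0.95,0],[0,0,0]],[46,[0.16,-0.95,0],[0,0,0]],[46,[0.16,-0.95,0],[0,0,0]],[46,[0.16,-0.95,0],[0,0,0]],[46,[0.16,-0.95,0],[0,0,0]],[46,[0.16,-0.95,0],[0,0,0]],[46,[0.16,-0.95,0],[0,0,0]],[46,[0.16,-0.95,0],[0,0,0]],[46,[0.16,-0.95,0],[0,0,0]],[46,[0.16,-0.95,0],[0,0,0]],[46,[0.16,-0.95,0],[0,0,0]],[46,[0.16,-0.95,0],[0,0,0]],[46,[0.16,-0.95,0],[0,0,0]],[46,[0.16,-0.95,0],[0,0,0]],[46,[0,0,0],[0,0,0]],[46,[0,0,0],[0,0,0]],[46,[0,0,0],[0,0,0]]])

```text
time_s: 7.6
ee_pos: [529.5, -15.5, 105.3]
ee_rot: [180.0, -0.1, 164.0]
force: [0.6, 0.1, -1.4]
gripper_width: 52.1
gripper_force: 20.0
```

```bash
python3 - <<'E'
from h import *
st=state(); print(st['ee_pos'],st['ee_rot'],st['time_s'],st['gripper_width'],st['force'])
c,f=shot('w4')
print(-c[1].T@c[2])
t=ray(P('top'),(427*.64,252*.64),0); print('shelf foot',t)
for o in ells(c,f,26): print(*o)
E
```

```text
[529.47627769 -15.52601672 105.30759775] [ 1.79988771e+02 -1.11048445e-01  1.64001932e+02] 7.6 52.128695612292354 [ 0.5972604   0.13954491 -1.38003968]
[452.62950452   6.85724662 314.18959516]
shelf foot [692.75245181 -45.42192155   0.        ]
66 589.2 -32.5 62.1 259.7 238.5
74 589.3 -32.5 61.4 259.7 238.6
82 589.3 -32.5 61.1 259.6 238.6
90 589.4 -32.5 60.7 259.7 238.7
98 589.4 -32.5 60.5 259.7 238.6
106 589.2 -32.5 60.4 259.6 238.6
114 589.3 -32.5 60.2 259.6 238.6
122 589.3 -32.6 59.8 259.6 238.6
130 589.3 -32.7 59.6 259.5 238.7
154 430.1 51.4 12.4 298.9 68.1
154 430.1 51.4 18.4 298.9 68.1
162 454.3 6.7 23.7 260.2 107.4
162 410.1 -22.3 12.0 217.8 69.3
162 430.0 51.4 12.6 298.9 67.9
162 410.1 -22.2 16.9 217.8 69.3
162 430.0 51.3 16.8 298.8 68.1
170 454.3 6.5 25.4 260.0 107.5
170 410.1 -22.3 12.7 217.8 69.3
170 430.1 51.4 12.7 298.9 68.1
170 410.2 -22.3 15.9 217.7 69.4
170 430.2 51.3 15.7 298.8 68.2
178 410.1 -22.1 12.8 217.9 69.2
178 430.0 51.5 13.1 299.0 68.0
178 410.1 -22.3 14.8 217.7 69.3
178 430.1 51.4 14.8 298.9 68.1
```

View pics/w4.png

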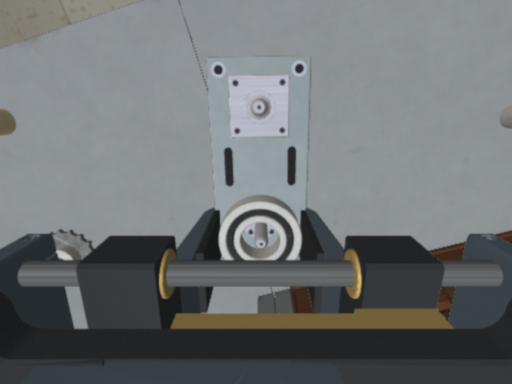

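The view shows the thick axle at (260,107), nearly below the camera, the held bearing at (260,239), and the slim axle's tip seen through its bore. Next I compute the axle from the flange square and the tip, and the offset of the held bearing from the TCP.

```bash
cat >> h.py <<'E'
def load(n):
    d=np.load(f'pics/{n}.npz'); return (d['K'],d['R'],d['t']),cv2.imread(f'pics/{n}.png')
E
python3 - <<'E'
from h import *
c,f=load('w4')
h=cv2.cvtColor(f,cv2.COLOR_BGR2HSV)
print('flange/plate hsv',h[95,240],h[160,260],h[107,260])
roi=np.zeros(f.shape[:2],np.uint8); roi[70:142,222:296]=1
m=((h[...,1]<18)&(h[...,2]>140)).astype(np.uint8)*roi
m=cv2.morphologyEx(m,cv2.MORPH_CLOSE,np.ones((5,5)))
q=max(cv2.findContours(m,0,2)[0],key=cv2.contourArea); r=cv2.minAreaRect(q); print(r, ray(c,r[0],18))
b=cv2.boxPoints(r); w=[ray(c,p,18) for p in b]; print(np.linalg.norm(w[0]-w[1]),np.linalg.norm(w[1]-w[2]))
bq=ray(c,(259.7,238.6),154); print('held bearing',bq,'tcp',529.5,-15.5)
print('tip', ray(c,(259.5,107),61), 'slimtip',ray(c,(261,243),72))
cv2.imwrite('pics/a4.png',cv2.resize(f[60:150,200:320],(800,600),interpolation=cv2.INTER_CUBIC))
E
```

```text
flange/plate hsv [114  21 197] [ 99  25 163] [108  23 113]
((260.71722412109375, 109.11066436767578), (27.885007858276367, 29.967330932617188), 5.19442892074585) [456.00866801   6.70334357  18.        ]
28.958703542557554 27.609400387294993
held bearing [528.60278244 -15.00829511 154.        ] tcp 529.5 -15.5
tip [453.55704984   6.19989353  61.        ] slimtip [572.20636558 -26.27576149  72.        ]
```

View pics/a4.png

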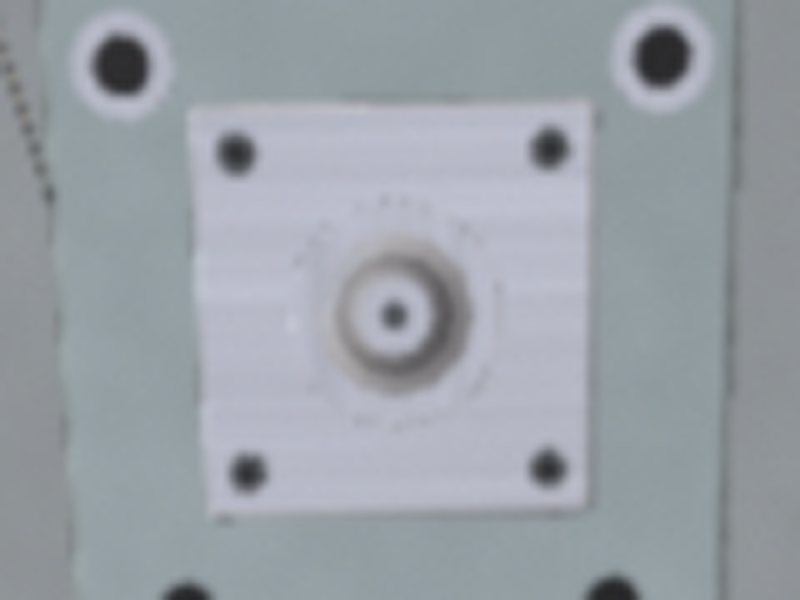

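The tip is at crop (394,316) and the flange screws are centred on (395,310), giving the thick axle at (453.6, 6.5). The slim tip is 123 mm away, against 124 given. I'll move above the axle and check through the bore before lowering.

Request:
move_arm(motion=[[46,[-0.7,0.2,0],[0,0,0]],[46,[-0.9,0.27,0],[0,0,0]],[46,[-0.9,0.27,-0.2],[0,0,0]],[46,[-0.52,0.13,-0.8],[0,0,0]],[46,[0,0,-0.9],[0,0,0]],[46,[0,0,-0.7],[0,0,0]],[46,[0,0,-0.3],[0,0,0]],[46,[0,0,0],[0,0,0]],[46,[0,0,0],[0,0,0]]])

```text
time_s: 8.4
ee_pos: [455.1, 6.3, 33.9]
ee_rot: [180.0, 0.0, 164.1]
force: [0.0, 0.0, -1.8]
gripper_width: 51.3
gripper_force: 20.0
```

```bash
python3 - <<'E'
from h import *
st=state(); print(st['ee_pos'],st['time_s'],st['gripper_width'],st['force'])
c,f=shot('w5'); zt=st['ee_pos'][2]+34+15
for o in ells(c,f,zt):
  if o[0]%16==2: print(*o)
print('tcp at z',zt, proj(c,[*st['ee_pos'][:2],zt]), 'axle tip expected',proj(c,(453.6,6.5,61)))
g=f[160:300,170:350]; cv2.imwrite('pics/a5.png',cv2.resize(g,(770,600),interpolation=cv2.INTER_CUBIC))
E
```

```text
[455.06722636   6.31677161  33.90432454] 8.4 51.26642715622003 [ 0.04850272  0.02998022 -1.79781637]
66 453.8 6.9 34.3 259.6 238.5
82 453.9 6.9 33.8 259.7 238.6
98 454.0 6.8 33.6 259.6 238.7
114 453.9 6.9 33.3 259.6 238.6
130 453.9 6.8 33.0 259.5 238.7
tcp at z 82.90432454081417 [259.2665041  240.44544942] axle tip expected [259.01226704 224.06703853]
```

View pics/a5.png

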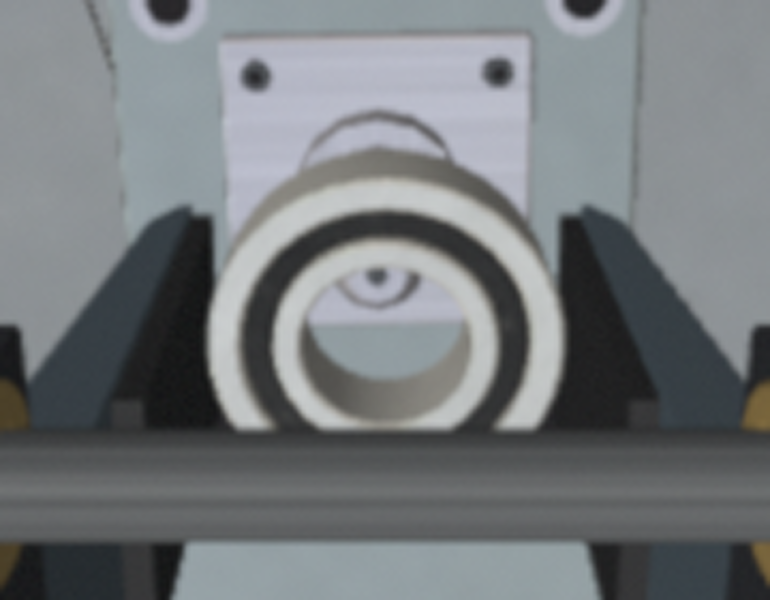

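The tip dimple is at crop (378,275), pixel (258.3,224.2) against an expected (259.0,224.1), and it shows through the bore. I'll trim slightly in y and lower.

Request:
move_arm(motion=[[46,[-0.01,-0.03,-0.2],[0,0,0]],[46,[0,0,-0.3],[0,0,0]],[46,[0,0,-0.3],[0,0,0]],[46,[0,0,-0.2],[0,0,0]],[46,[0,0,-0.2],[0,0,0]],[46,[0,0,0],[0,0,0]]])

```text
time_s: 8.95
ee_pos: [453.5, 5.0, 2.5]
ee_rot: [-180.0, -0.1, 164.0]
force: [0.9, 0.1, -0.9]
gripper_width: 51.5
gripper_force: 20.0
```

Request:
move_arm(motion=[[46,[0,0,-0.1],[0,0,0]],[46,[0,0,-0.1],[0,0,0]],[46,[0,0,-0.08],[0,0,0]],[46,[0,0,-0.08],[0,0,0]],[46,[0,0,0],[0,0,0]]])

```text
time_s: 9.37
ee_pos: [453.7, 5.2, -5.8]
ee_rot: [-180.0, -0.1, 164.0]
force: [-1.4, 0.5, -1.8]
gripper_width: 51.4
gripper_force: 20.0
```

Request:
move_arm(motion=[[46,[0,0,-0.04],[0,0,0]],[46,[0,0,-0.04],[0,0,0]],[46,[0,0,-0.02],[0,0,0]],[46,[0,0,-0.02],[0,0,0]],[46,[0,0,0],[0,0,0]]])

```text
time_s: 9.78
ee_pos: [453.7, 5.2, -7.9]
ee_rot: [-180.0, -0.1, 164.0]
force: [-4.4, 1.3, 5.1]
gripper_width: 51.7
gripper_force: 20.0
```

It touched at the expected height (reading -7.9). Releasing, rising straight up, and looking.

Request:
move_arm(motion=[[65,[0,0,0],[0,0,0]],[65,[0,0,0],[0,0,0]],[65,[0,0,0],[0,0,0]],[65,[0,0,0.4],[0,0,0]],[65,[0,0,1],[0,0,0]],[65,[0,0,1],[0,0,0]],[65,[0,0,1],[0,0,0]],[65,[0.7,-0.2,1],[0,0,0]],[65,[0.9,-0.27,0.2],[0,0,0]],[65,[0.9,-0.27,0],[0,0,0]],[65,[0.5,-0.13,0],[0,0,0]],[65,[0,0,0],[0,0,0]],[65,[0,0,0],[0,0,0]]])

```text
time_s: 10.87
ee_pos: [529.7, -16.8, 106.3]
ee_rot: [180.0, -0.0, 164.0]
force: [-0.4, 0.4, 0.6]
gripper_width: 65.0
gripper_force: 0.0
```

```bash
python3 - <<'E'
from h import *
st=state(); print(st['ee_pos'],st['time_s'],st['gripper_width'],st['force'])
c,f=shot('w6')
for o in ells(c,f,41):
  if o[0]%16==2: print(*o)
print('expected thick tip',proj(c,(453.6,6.2,61)))
cv2.imwrite('pics/a6.png',cv2.resize(f[70:310,120:400],(700,600),interpolation=cv2.INTER_CUBIC))
E
```

```text
[529.65867634 -16.80213036 106.33494598] 10.8667 64.98447579759254 [-0.35397159  0.43800038  0.62696176]
66 454.1 5.3 36.7 260.0 107.1
66 453.9 5.3 44.5 260.0 106.8
82 454.1 5.2 36.0 260.0 107.1
82 453.9 5.3 45.2 260.0 106.8
98 454.1 5.3 35.4 260.0 107.1
98 453.8 5.3 45.5 259.9 106.7
114 454.1 5.3 35.2 260.0 107.0
114 453.8 5.2 46.1 259.9 106.8
130 454.1 5.2 34.8 259.9 107.1
130 453.9 5.2 46.6 259.9 106.9
146 454.1 5.2 34.2 259.9 107.1
146 453.8 5.1 47.2 259.8 106.7
162 583.6 -67.2 14.6 228.2 247.3
162 602.5 2.7 14.2 295.8 246.5
162 453.9 5.6 26.5 260.3 106.7
162 454.0 5.1 33.5 259.8 107.0
162 453.7 5.1 47.7 259.8 106.7
162 412.4 -20.9 16.0 219.1 68.8
162 431.2 49.0 15.4 300.0 67.5
178 454.1 5.2 29.3 259.9 107.1
178 454.0 5.2 33.0 259.9 107.0
178 453.8 5.2 48.4 259.9 106.8
178 412.4 -20.8 12.5 219.2 68.7
178 431.0 49.1 12.3 300.1 67.2
178 412.4 -21.0 13.6 219.0 68.8
178 431.2 48.9 13.5 300.0 67.4
expected thick tip [260.89935368 106.31039454]
```

View pics/a6.png

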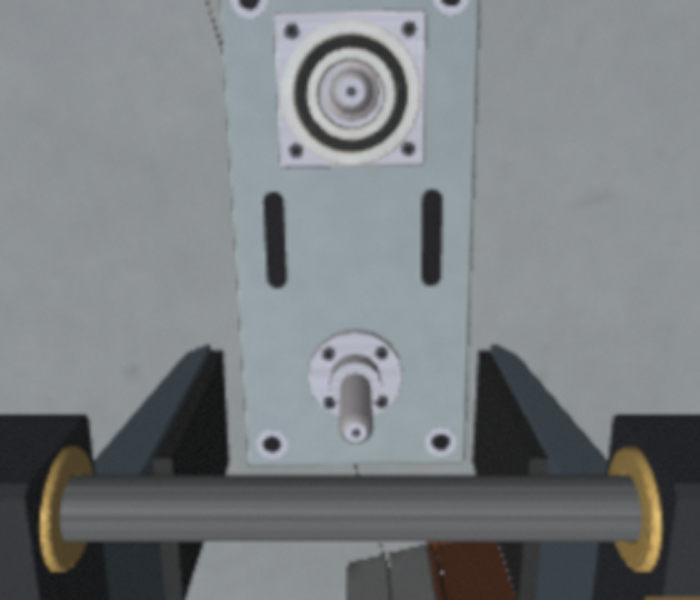

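The large bearing is seated level around the axle, at (260,107). The slim tip is at crop (355,433), pixel (262,243). I'll compute the slim axle and go to the brass bush.

Request:
move_arm(motion=[[65,[-0.55,-1,0],[0,0,0]],[65,[-0.55,-1,0],[0,0,0]],[65,[-0.55,-1,0],[0,0,0]],[65,[-0.55,-1,0],[0,0,0]],[65,[-0.55,-1,0],[0,0,0]],[65,[-0.55,-1,0],[0,0,0]],[65,[-0.55,-1,0],[0,0,0]],[65,[-0.55,-1,0],[0,0,0]],[65,[-0.55,-1,0],[0,0,0]],[65,[-0.55,-1,0],[0,0,0]],[65,[0,0,0],[0,0,0]],[65,[0,0,0],[0,0,0]],[65,[0,0,0],[0,0,0]]])

```text
time_s: 12.0
ee_pos: [391.6, -265.7, 106.6]
ee_rot: [180.0, -0.0, 164.0]
force: [1.1, 0.6, 0.4]
gripper_width: 65.1
gripper_force: 0.0
```

```bash
python3 - <<'E'
from h import *
c,f=load('w6')
H=[ray(c,p,12)[:2] for p in ((219.1,68.8),(300,67.4),(228.2,247.3),(295.8,246.5))]
a=(H[0]+H[1])/2;b=(H[2]+H[3])/2; d=b-a; print('holes',a,b,'len',np.linalg.norm(d),'yaw',np.degrees(np.arctan2(d[1],d[0])))
u=d/np.linalg.norm(d); print('slim from thick',np.array([453.7,5.2])+124*u,'slim tip ray',ray(c,(262,243.2),72), 'mid holes+62',(a+b)/2+62*u,(a+b)/2-62*u)
st=state(); print(st['ee_pos'],st['time_s'],st['force'])
c,f=shot('w7')
for o in ells(c,f,32):
  if o[0]%16==2: print(*o)
h=cv2.cvtColor(f,cv2.COLOR_BGR2HSV); m=((h[...,0]>12)&(h[...,0]<32)&(h[...,1]>70)&(h[...,2]>90)).astype(np.uint8)
for q in cv2.findContours(m,0,2)[0]:
  if cv2.contourArea(q)>200: print(cv2.boundingRect(q))
cv2.imwrite('pics/w7v.png',f)
E
```

```text
holes [418.54813715  14.91961771] [607.97697292 -36.25566134] len 196.21975692206234 yaw -15.117889409313957
slim from thick [573.40851459 -27.13993713] slim tip ray [573.46439577 -26.87570484  72.        ] mid holes+62 [573.11681233 -26.83799038] [453.40829774   5.50194675]
[ 391.57693232 -265.72043383  106.60236609] 12.0 [1.06711418 0.6476653  0.43291421]
130 401.7 -38.1 12.8 484.4 134.4
146 401.8 -38.1 13.6 484.4 134.5
162 391.2 -264.7 18.3 260.3 185.4
162 391.1 -264.4 28.1 260.6 185.3
162 401.7 -38.0 15.0 484.5 134.3
178 391.2 -264.6 19.1 260.4 185.4
178 391.2 -264.4 27.0 260.6 185.3
178 419.9 -20.9 13.4 503.1 147.3
178 401.8 -38.0 15.6 484.6 134.4
194 391.2 -264.6 19.8 260.5 185.3
194 391.0 -264.4 26.3 260.6 185.2
210 391.2 -264.6 20.6 260.5 185.4
210 391.2 -264.3 25.1 260.7 185.3
(197, 309, 281, 20)
(364, 250, 21, 49)
```

View pics/w7v.png

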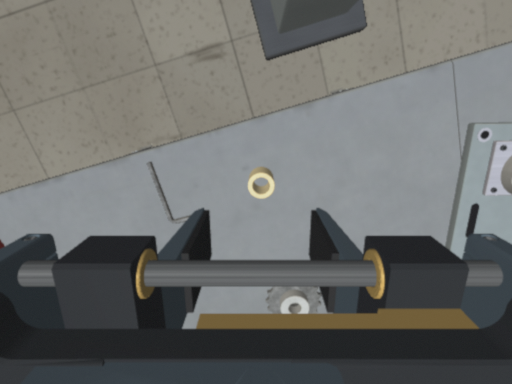

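Three methods agree: thick axle (453.5, 5.4), slim axle (573.3, -27.0). The brass bush is at pixel (260,185), i.e. (391.2, -264.5). Its fingers' space is clear, so I'll grasp it.

Request:
move_arm(motion=[[65,[-0.01,0.05,-0.8],[0,0,0]],[65,[0,0,-1],[0,0,0]],[65,[0,0,-1],[0,0,0]],[65,[0,0,-1],[0,0,0]],[65,[0,0,-0.9],[0,0,0]],[65,[0,0,-0.5],[0,0,0]],[65,[0,0,-0.2],[0,0,0]],[65,[0,0,0],[0,0,0]],[22,[0,0,0],[0,0,0]],[22,[0,0,0],[0,0,0]],[22,[0,0,0],[0,0,0]],[22,[0,0,0],[0,0,0]],[22,[0,0,0],[0,0,0]],[22,[0,0,0],[0,0,0]],[22,[0,0,0],[0,0,0]],[22,[0,0,0],[0,0,0]]], grip_force=20)

```text
time_s: 13.38
ee_pos: [392.0, -265.6, -27.9]
ee_rot: [-180.0, 0.0, 164.0]
force: [-0.9, -0.1, 4.9]
gripper_width: 27.8
gripper_force: 20.0
```

Request:
move_arm(motion=[[22,[0,0,0.3],[0,0,0]],[22,[0,0,1],[0,0,0]],[22,[0,0,1],[0,0,0]],[22,[0,0,1],[0,0,0]],[22,[0,0,1],[0,0,0]],[22,[0.22,0.98,0],[0,0,0]],[22,[0.22,0.98,0],[0,0,0]],[22,[0.22,0.98,0],[0,0,0]],[22,[0.22,0.98,0],[0,0,0]],[22,[0.22,0.98,0],[0,0,0]],[22,[0.22,0.98,0],[0,0,0]],[22,[0.22,0.98,0],[0,0,0]],[22,[0.22,0.98,0],[0,0,0]],[22,[0.22,0.98,0],[0,0,0]],[22,[0.22,0.98,0],[0,0,0]],[22,[0.22,0.98,0],[0,0,0]],[22,[0,0,0],[0,0,0]],[22,[0,0,0],[0,0,0]],[22,[0,0,0],[0,0,0]]])

```text
time_s: 14.97
ee_pos: [451.8, 3.7, 79.2]
ee_rot: [-180.0, -0.0, 164.1]
force: [-0.1, -0.5, -0.8]
gripper_width: 27.4
gripper_force: 20.0
```

```bash
cat >> h.py <<'E'
def held(name,zt,step=16):
    st=state(); c,f=shot(name); print(st['ee_pos'].round(1),round(st['time_s'],1),round(st['gripper_width'],1),st['force'].round(1))
    print('tcp px at zt',proj(c,[*st['ee_pos'][:2],zt]).round(1))
    for o in ells(c,f,zt):
        if o[0]%step==2: print(*o, 'off tcp',(o[1]-st['ee_pos'][0]).round(1),(o[2]-st['ee_pos'][1]).round(1))
    return c,f
E
python3 - <<'E'
from h import *
st=state(); held('w8',st['ee_pos'][2]+27.9+32)
E
```

```text
[451.8   3.7  79.2] 15.0 27.4 [-0.1 -0.5 -0.8]
tcp px at zt [259.2 248.9]
```

```bash
python3 - <<'E'
from h import *
c,f=load('w8'); zt=79.2+59.9
g=cv2.cvtColor(f,cv2.COLOR_BGR2GRAY)
print('col260 v200..270',g[200:272:1,260].tolist())
for v in (236,240,244,248,252): print(v,g[v,228:292:1].tolist())
for p in ((451.8,3.7),(450.8,4.0)):
  for r in (14,8.9): print(p,r,[proj(c,[p[0]+r*x,p[1]+r*y,zt]).round(1) for x,y in ((-.961,.276),(.961,-.276),(.276,.961),(-.276,-.961))])
E
```

```text
col260 v200..270 [167, 176, 177, 171, 152, 139, 137, 134, 130, 131, 131, 132, 132, 131, 131, 129, 128, 129, 130, 131, 132, 133, 131, 130, 134, 172, 209, 215, 216, 216, 215, 214, 204, 178, 154, 150, 150, 146, 137, 132, 132, 133, 133, 132, 131, 131, 131, 130, 128, 127, 128, 127, 127, 130, 132, 131, 131, 131, 128, 113, 77, 59, 62, 65, 73, 82, 82, 81, 85, 88, 93, 100]
236 [30, 30, 29, 29, 30, 24, 23, 23, 30, 73, 139, 186, 211, 217, 217, 216, 216, 215, 215, 214, 206, 183, 156, 129, 113, 120, 132, 141, 148, 149, 150, 150, 150, 151, 150, 151, 149, 148, 149, 150, 157, 170, 191, 207, 212, 214, 214, 214, 215, 215, 214, 194, 161, 121, 79, 44, 33, 30, 31, 31, 30, 30, 29, 31]
240 [32, 31, 31, 31, 25, 25, 24, 24, 72, 171, 210, 215, 213, 213, 213, 212, 211, 198, 159, 114, 93, 90, 90, 93, 94, 100, 105, 110, 117, 122, 125, 129, 132, 135, 138, 142, 144, 147, 149, 150, 152, 152, 152, 152, 153, 181, 206, 213, 215, 216, 217, 217, 216, 202, 163, 101, 47, 35, 31, 33, 31, 30, 30, 31]
244 [30, 30, 28, 28, 23, 25, 24, 57, 141, 197, 212, 213, 214, 213, 212, 206, 172, 122, 94, 90, 93, 93, 93, 94, 96, 100, 105, 
[... 518 characters left out ...]
, 177, 211, 214, 213, 214, 214, 213, 193, 156, 116, 93, 90, 91, 92, 92, 97, 102, 107, 111, 115, 117, 121, 123, 127, 131, 135, 138, 141, 143, 144, 146, 148, 148, 149, 150, 149, 153, 187, 209, 213, 214, 214, 213, 214, 212, 176, 110, 53, 34, 32, 32, 31, 31, 32, 32]
(451.8, 3.7) 14 [array([259.1, 226.7]), array([259.1, 269.9]), array([283.1, 248.9]), array([235.1, 248.8])]
(451.8, 3.7) 8.9 [array([259.1, 234.9]), array([259.1, 262.4]), array([274.4, 248.9]), array([243.8, 248.8])]
(450.8, 4.0) 14 [array([259.2, 225. ]), array([259.1, 268.4]), array([283.2, 247.3]), array([235.1, 247.2])]
(450.8, 4.0) 8.9 [array([259.1, 233.2]), array([259.1, 260.8]), array([274.4, 247.3]), array([243.8, 247.2])]
```

The bush is held 1 mm toward the camera: rim at v=225.0, bore edge at 233.2, exactly as predicted. I'll correct for that and lower.

Request:
move_arm(motion=[[22,[0.11,0.06,0],[0,0,0]],[22,[0,0,-0.5],[0,0,0]],[22,[0,0,-0.7],[0,0,0]],[22,[0,0,-0.4],[0,0,0]],[22,[0,0,-0.2],[0,0,0]],[22,[0,0,-0.1],[0,0,0]],[22,[0,0,-0.1],[0,0,0]],[22,[0,0,0],[0,0,0]]])

```text
time_s: 15.68
ee_pos: [455.1, 5.3, 29.2]
ee_rot: [180.0, 0.0, 164.0]
force: [-0.4, 1.0, 0.1]
gripper_width: 28.1
gripper_force: 20.0
```

Request:
move_arm(motion=[[22,[0,0,-0.1],[0,0,0]],[22,[0,0,-0.1],[0,0,0]],[22,[0,0,0],[0,0,0]]])

```text
time_s: 15.93
ee_pos: [454.9, 5.6, 24.0]
ee_rot: [180.0, -0.0, 164.0]
force: [-0.7, -0.4, -0.7]
gripper_width: 27.7
gripper_force: 20.0
```

Request:
move_arm(motion=[[22,[-0.01,0,-0.1],[0,0,0]],[22,[0,0,-0.1],[0,0,0]],[22,[0,0,-0.08],[0,0,0]],[22,[0,0,-0.06],[0,0,0]],[22,[0,0,0],[0,0,0]]])

```text
time_s: 16.35
ee_pos: [454.7, 5.6, 15.3]
ee_rot: [180.0, -0.0, 164.0]
force: [-0.2, -0.0, -0.6]
gripper_width: 27.5
gripper_force: 20.0
```

Request:
move_arm(motion=[[22,[0,0,-0.04],[0,0,0]],[22,[0,0,-0.03],[0,0,0]],[22,[0,0,-0.02],[0,0,0]],[22,[0,0,0],[0,0,0]]])

```text
time_s: 16.68
ee_pos: [454.8, 5.6, 13.4]
ee_rot: [180.0, 0.0, 164.0]
force: [0.3, -0.2, -0.2]
gripper_width: 27.8
gripper_force: 20.0
```

No side force, and it's at depth (13.4 against 13.1). I'll release, rise, and go to small bearing A.

Request:
move_arm(motion=[[60,[0,0,0],[0,0,0]],[60,[0,0,0],[0,0,0]],[60,[0,0,0],[0,0,0]],[60,[0,0,0.5],[0,0,0]],[60,[0,0,1],[0,0,0]],[60,[0,0,1],[0,0,0]],[60,[0,0,1],[0,0,0]],[60,[-0.2,0.94,0],[0,0,0]],[60,[-0.2,0.94,0],[0,0,0]],[60,[-0.2,0.94,0],[0,0,0]],[60,[-0.2,0.94,0],[0,0,0]],[60,[-0.2,0.94,0],[0,0,0]],[60,[-0.2,0.94,0],[0,0,0]],[60,[-0.2,0.94,0],[0,0,0]],[60,[-0.2,0.94,0],[0,0,0]],[60,[-0.2,0.94,0],[0,0,0]],[60,[-0.2,0.94,0],[0,0,0]],[60,[-0.2,0.94,0],[0,0,0]],[60,[0,0,0],[0,0,0]],[60,[0,0,0],[0,0,0]]])

```text
time_s: 18.35
ee_pos: [399.5, 264.8, 100.9]
ee_rot: [-180.0, 0.0, 164.2]
force: [0.1, 0.6, 0.2]
gripper_width: 59.8
gripper_force: 0.0
```

```bash
python3 - <<'E'
from h import *
held('w9',12)
t=grab_frame('top'); cv2.imwrite('pics/t9.png',t)
c=P('top'); print('bush top exp',proj(c,(453.5,5.4,73)),'bear',proj(c,(453.5,5.4,41)))
h=cv2.cvtColor(t,cv2.COLOR_BGR2HSV); m=((h[...,0]>15)&(h[...,0]<32)&(h[...,1]>60)&(h[...,2]>90)).astype(np.uint8); m[:150]=0
n,l,s,ce=cv2.connectedComponentsWithStats(m)
for i in range(1,n):
  if s[i,4]>25 and 200<ce[i][0]<340: print(s[i],ce[i])
E
```

```text
[399.5 264.8 100.9] 18.4 59.8 [0.1 0.6 0.2]
tcp px at zt [259.6 182.4]
66 399.0 263.4 23.9 258.3 182.3 off tcp -0.5 -1.4
66 398.6 263.7 31.0 258.4 181.9 off tcp -0.9 -1.1
82 398.8 263.5 23.1 258.3 182.1 off tcp -0.7 -1.3
82 398.7 263.7 31.8 258.4 181.9 off tcp -0.8 -1.1
82 360.4 375.4 43.8 353.7 118.1 off tcp -39.1 110.6
82 360.2 375.5 54.2 353.8 117.9 off tcp -39.3 110.7
98 398.9 263.5 22.5 258.3 182.1 off tcp -0.6 -1.3
98 398.7 263.5 32.5 258.3 182.0 off tcp -0.8 -1.3
98 360.4 375.4 42.9 353.7 118.2 off tcp -39.1 110.6
98 360.3 375.5 54.8 353.8 118.0 off tcp -39.2 110.7
114 398.8 263.4 22.0 258.2 182.1 off tcp -0.7 -1.4
114 398.5 263.5 32.9 258.2 181.9 off tcp -1.0 -1.3
114 360.5 375.3 42.4 353.6 118.2 off tcp -39.0 110.5
114 360.2 375.4 55.4 353.7 118.0 off tcp -39.3 110.6
130 546.7 258.6 13.0 287.4 295.0 off tcp 147.2 -6.2
130 399.0 263.4 21.5 258.2 182.2 off tcp -0.5 -1.4
130 398.7 263.5 33.4 258.2 182.0 off tcp -0.8 -1.3
130 360.5 375.3 41.3 353.6 118.2 off tcp -39.0 110.5
130 360.2 375.5 56.8 353.8 117.9 off tcp -39.3 110.7
146 547.2 260.4 16.3 288.9 294.9 off tcp 147.7 -4.4
1
[... 195 characters left out ...]
147.7 -4.0
162 547.4 260.7 26.2 289.2 295.0 off tcp 147.9 -4.1
162 399.1 263.0 18.4 257.9 182.5 off tcp -0.4 -1.8
162 398.8 263.3 20.4 258.1 182.1 off tcp -0.7 -1.5
162 398.7 263.4 34.5 258.2 182.0 off tcp -0.8 -1.4
162 398.8 263.1 39.5 258.0 182.2 off tcp -0.7 -1.7
178 547.4 260.7 18.4 289.1 295.0 off tcp 147.9 -4.1
178 547.4 260.7 24.2 289.2 295.0 off tcp 147.9 -4.1
178 398.7 263.4 35.0 258.1 182.0 off tcp -0.8 -1.4
178 398.8 263.2 37.9 258.0 182.2 off tcp -0.7 -1.6
194 547.2 260.8 19.8 289.2 294.8 off tcp 147.7 -4.0
194 547.2 260.9 23.0 289.3 294.9 off tcp 147.7 -3.9
bush top exp [239.19152608 196.70146178] bear [239.25318156 201.0943296 ]
[236 194   8  11  67] [239.88059701 198.7761194 ]
```

The bush stands on the thick axle: the top camera has it at (239.9,198.8), where expected. Small bearing A is at (398.8, 263.4), so I'll grasp it.

Request:
move_arm(motion=[[60,[-0.03,-0.06,-0.8],[0,0,0]],[60,[0,0,-1],[0,0,0]],[60,[0,0,-1],[0,0,0]],[60,[0,0,-1],[0,0,0]],[60,[0,0,-0.9],[0,0,0]],[60,[0,0,-0.5],[0,0,0]],[60,[0,0,-0.2],[0,0,0]],[60,[0,0,0],[0,0,0]],[34,[0,0,0],[0,0,0]],[34,[0,0,0],[0,0,0]],[34,[0,0,0],[0,0,0]],[34,[0,0,0],[0,0,0]],[34,[0,0,0],[0,0,0]],[34,[0,0,0],[0,0,0]],[34,[0,0,0],[0,0,0]]], grip_force=20)

```text
time_s: 19.7
ee_pos: [399.8, 262.9, -33.2]
ee_rot: [179.9, 0.1, 164.0]
force: [1.0, -0.3, 6.0]
gripper_width: 38.8
gripper_force: 20.0
```

Request:
move_arm(motion=[[34,[0,0,0.3],[0,0,0]],[34,[0,0,1],[0,0,0]],[34,[0,0,1],[0,0,0]],[34,[0,0,1],[0,0,0]],[34,[0,0,1],[0,0,0]],[34,[0.58,-0.96,0.2],[0,0,0]],[34,[0.58,-0.96,0],[0,0,0]],[34,[0.58,-0.96,0],[0,0,0]],[34,[0.58,-0.96,0],[0,0,0]],[34,[0.58,-0.96,0],[0,0,0]],[34,[0.58,-0.96,0],[0,0,0]],[34,[0.58,-0.96,0],[0,0,0]],[34,[0.58,-0.96,0],[0,0,0]],[34,[0.58,-0.96,0],[0,0,0]],[34,[0.58,-0.96,0],[0,0,0]],[34,[0.58,-0.96,0],[0,0,0]],[34,[0.58,-0.96,0],[0,0,0]],[34,[0,0,0],[0,0,0]],[34,[0,0,0],[0,0,0]],[34,[0,0,0],[0,0,0]]])

```text
time_s: 21.37
ee_pos: [572.1, -25.0, 78.2]
ee_rot: [180.0, -0.1, 164.0]
force: [0.6, -0.2, -1.4]
gripper_width: 38.9
gripper_force: 20.0
```

```bash
python3 - <<'E'
from h import *
st=state(); z=st['ee_pos'][2]+33.2+12; c,f=held('w10',z,32)
p=st['ee_pos']; g=cv2.cvtColor(f,cv2.COLOR_BGR2GRAY)
print('bore front edge: off0',proj(c,[p[0]-8.4*.961,p[1]+8.4*.276,z]),'outer front',proj(c,[p[0]-20*.961,p[1]+20*.276,z]))
print(g[200:262,260].tolist())
E
```

```text
[572.1 -25.   78.2] 21.4 38.9 [ 0.6 -0.2 -1.4]
tcp px at zt [259.3 237.5]
66 570.9 -24.3 23.3 259.8 235.5 off tcp -1.2 0.7
66 570.4 -24.1 31.9 259.9 234.8 off tcp -1.7 0.9
98 570.8 -24.4 22.5 259.6 235.5 off tcp -1.3 0.6
98 570.5 -24.3 32.8 259.6 235.1 off tcp -1.6 0.7
130 570.9 -24.5 21.8 259.6 235.6 off tcp -1.2 0.5
162 571.5 -24.9 18.3 259.1 236.6 off tcp -0.6 0.1
162 570.9 -24.5 21.2 259.5 235.7 off tcp -1.2 0.5
162 463.7 3.8 17.8 255.1 41.6 off tcp -108.4 28.8
162 443.3 -15.1 12.1 208.1 10.1 off tcp -128.8 9.9
194 463.7 3.8 18.5 255.1 41.6 off tcp -108.4 28.8
bore front edge: off0 [259.34101938 225.29113511] outer front [259.35614405 207.82132396]
[104, 110, 116, 115, 116, 118, 138, 174, 196, 203, 202, 189, 142, 66, 47, 49, 50, 50, 61, 108, 162, 192, 197, 186, 167, 162, 163, 162, 161, 161, 159, 155, 148, 145, 141, 137, 140, 139, 125, 117, 124, 118, 121, 121, 120, 119, 119, 124, 156, 190, 195, 176, 123, 62, 50, 52, 51, 65, 103, 121, 95, 64]
```

The held offset is about 1 mm toward the camera, as at the grasp. I'll correct and lower onto the slim axle.

Request:
move_arm(motion=[[34,[0.08,-0.09,0],[0,0,0]],[34,[0,0,-0.5],[0,0,0]],[34,[0,0,-0.6],[0,0,0]],[34,[0,0,-0.4],[0,0,0]],[34,[0,0,-0.2],[0,0,0]],[34,[0,0,-0.2],[0,0,0]],[34,[0,0,-0.1],[0,0,0]],[34,[0,0,0],[0,0,0]]])

```text
time_s: 22.08
ee_pos: [574.9, -27.5, 28.2]
ee_rot: [-180.0, -0.0, 164.0]
force: [0.4, -1.0, -0.5]
gripper_width: 38.9
gripper_force: 20.0
```

Request:
move_arm(motion=[[34,[0,0,-0.2],[0,0,0]],[34,[0,0,-0.2],[0,0,0]],[34,[0,0,-0.2],[0,0,0]],[34,[0,0,0],[0,0,0]]])

```text
time_s: 22.42
ee_pos: [574.4, -27.7, 12.4]
ee_rot: [-180.0, -0.1, 164.0]
force: [-0.8, -0.2, -0.2]
gripper_width: 39.4
gripper_force: 20.0
```

Request:
move_arm(motion=[[34,[0,0,-0.2],[0,0,0]],[34,[0,0,-0.2],[0,0,0]],[34,[0,0,-0.1],[0,0,0]],[34,[0,0,-0.06],[0,0,0]],[34,[0,0,-0.04],[0,0,0]],[34,[0,0,0],[0,0,0]]])

```text
time_s: 22.92
ee_pos: [575.0, -27.7, -1.8]
ee_rot: [180.0, -0.0, 164.0]
force: [-0.5, 0.5, -0.9]
gripper_width: 38.9
gripper_force: 20.0
```

Request:
move_arm(motion=[[34,[0,0,-0.03],[0,0,0]],[34,[0,0,-0.02],[0,0,0]],[34,[0,0,0],[0,0,0]]])

```text
time_s: 23.17
ee_pos: [575.1, -27.7, -2.8]
ee_rot: [180.0, 0.0, 164.0]
force: [0.4, 0.2, -0.1]
gripper_width: 38.9
gripper_force: 20.0
```

Request:
move_arm(motion=[[34,[0,0,-0.04],[0,0,0]],[34,[0,0,0],[0,0,0]],[55,[0,0,0],[0,0,0]],[55,[0,0,0],[0,0,0]],[55,[0,0,0],[0,0,0]],[55,[0,0,0.3],[0,0,0]],[55,[0,0,1],[0,0,0]],[55,[0,0,1],[0,0,0]],[55,[0,0,1],[0,0,0]],[55,[0,0,0.9],[0,0,0]]])

```text
time_s: 24.0
ee_pos: [575.4, -27.8, 103.4]
ee_rot: [180.0, 0.1, 164.0]
force: [-0.7, 0.1, 0.3]
gripper_width: 55.0
gripper_force: 0.0
```

Request:
move_arm(motion=[[70,[-0.06,-0.98,0],[0,0,0]],[70,[-0.06,-0.98,0],[0,0,0]],[70,[-0.06,-0.98,0],[0,0,0]],[70,[-0.06,-0.98,0],[0,0,0]],[70,[-0.06,-0.98,0],[0,0,0]],[70,[-0.06,-0.98,0],[0,0,0]],[70,[-0.06,-0.98,0],[0,0,0]],[70,[-0.06,-0.98,0],[0,0,0]],[70,[-0.06,-0.98,0],[0,0,0]],[70,[-0.06,-0.98,0],[0,0,0]],[70,[0,0,0],[0,0,0]],[70,[0,0,0],[0,0,0]],[70,[0,0,0],[0,0,0]]])

```text
time_s: 25.08
ee_pos: [559.9, -272.2, 101.5]
ee_rot: [180.0, 0.0, 164.0]
force: [-0.3, 0.4, 0.2]
gripper_width: 70.0
gripper_force: 0.0
```

```bash
python3 - <<'E'
from h import *
held('w11',20)
E
```

```text
[ 559.9 -272.2  101.5] 25.1 70.0 [-0.3  0.4  0.2]
tcp px at zt [259.5 184.2]
66 461.1 -382.8 28.0 125.5 121.7 off tcp -98.8 -110.6
66 461.1 -382.6 37.7 125.6 121.6 off tcp -98.8 -110.4
82 461.1 -382.8 27.2 125.6 121.7 off tcp -98.8 -110.6
82 461.2 -382.8 38.3 125.6 121.7 off tcp -98.7 -110.6
98 461.3 -382.8 26.4 125.6 121.8 off tcp -98.6 -110.6
98 461.1 -382.8 39.2 125.5 121.6 off tcp -98.8 -110.6
114 461.2 -382.9 26.1 125.4 121.8 off tcp -98.7 -110.7
114 461.1 -382.8 39.7 125.5 121.6 off tcp -98.8 -110.6
130 557.5 -268.6 39.0 262.2 181.2 off tcp -2.4 3.6
130 594.1 -79.4 12.2 446.6 165.6 off tcp 34.2 192.8
130 553.6 -266.2 66.0 263.4 177.1 off tcp -6.3 6.0
130 461.2 -382.9 25.8 125.4 121.8 off tcp -98.7 -110.7
130 461.1 -382.9 40.2 125.4 121.7 off tcp -98.8 -110.7
146 558.1 -268.8 16.6 262.1 181.8 off tcp -1.8 3.4
146 557.7 -268.4 35.4 262.4 181.3 off tcp -2.2 3.8
146 594.1 -79.5 12.4 446.6 165.6 off tcp 34.2 192.7
146 461.0 -383.7 20.8 124.6 121.8 off tcp -98.9 -111.5
146 461.2 -383.0 25.0 125.4 121.8 off tcp -98.7 -110.8
146 461.1 -382.9 40.9 125.4 121.7 off tcp -98.8 -110.7
146 461.5 -383.8 49.4 124.7 122.4 off tcp -98.4 -111.6
162 558.0 -268.7 17.5 262.2 181.6 off tcp -1.9 3.5
162 557.8 -268.5 34.7 262.3 181.4 off tcp -2.1 3.7
162 594.2 -79.3 14.5 446.8 165.6 off tcp 34.3 192.9
162 594.0 -79.3 19.0 446.8 165.5 off tcp 34.1 192.9
162 461.2 -383.4 21.8 125.0 121.9 off tcp -98.7 -111.2
162 461.2 -383.0 24.1 125.3 121.8 off tcp -98.7 -110.8
162 461.1 -383.0 41.9 125.3 121.6 off tcp -98.8 -110.8
162 460.8 -383.3 45.9 124.9 121.5 off tcp -99.1 -111.1
178 557.9 -268.5 18.3 262.3 181.5 off tcp -2.0 3.7
178 557.7 -268.3 33.5 262.4 181.3 off tcp -2.2 3.9
```

View pics/w11.png

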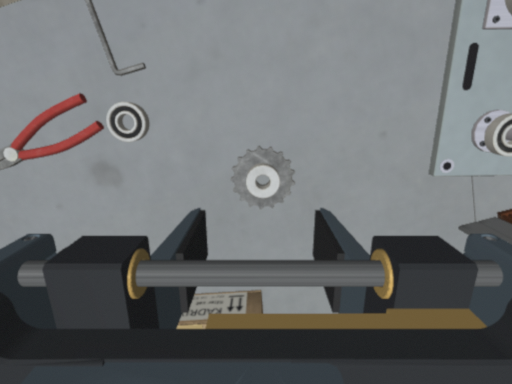

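The hub is at pixel (262,181), i.e. (557.9, -268.6). Bearing A is seated on the slim axle at right. Bearing B at (126,122) has a plier handle ending at (100,126), so it will need a 90° grip. First I'll grasp the hub.

Request:
move_arm(motion=[[60,[-0.08,0.14,-0.8],[0,0,0]],[60,[0,0,-1],[0,0,0]],[60,[0,0,-1],[0,0,0]],[60,[0,0,-1],[0,0,0]],[60,[0,0,-0.8],[0,0,0]],[60,[0,0,-0.4],[0,0,0]],[60,[0,0,-0.1],[0,0,0]],[60,[0,0,-0.1],[0,0,0]],[60,[0,0,0],[0,0,0]]], grip_force=25)

```text
time_s: 25.88
ee_pos: [558.8, -269.1, -28.0]
ee_rot: [-180.0, 0.1, 164.1]
force: [0.0, 1.0, 0.2]
gripper_width: 60.1
gripper_force: 0.0
```

Request:
move_arm(motion=[[30,[0,0,0],[0,0,0]],[30,[0,0,0],[0,0,0]],[30,[0,0,0],[0,0,0]],[30,[0,0,0],[0,0,0]],[30,[0,0,0],[0,0,0]],[30,[0,0,0],[0,0,0]],[30,[0,0,0],[0,0,0]]], grip_force=25)

```text
time_s: 26.47
ee_pos: [558.4, -269.3, -28.1]
ee_rot: [180.0, 0.1, 164.0]
force: [-0.3, 1.6, 6.0]
gripper_width: 35.3
gripper_force: 25.0
```

Request:
move_arm(motion=[[30,[0,0,0.25],[0,0,0]],[30,[0,0,1],[0,0,0]],[30,[0,0,1],[0,0,0]],[30,[0,0,1],[0,0,0]],[30,[0,0,1],[0,0,0]],[30,[0.06,0.97,0],[0,0,0]],[30,[0.06,0.97,0],[0,0,0]],[30,[0.06,0.97,0],[0,0,0]],[30,[0.06,0.97,0],[0,0,0]],[30,[0.06,0.97,0],[0,0,0]],[30,[0.06,0.97,0],[0,0,0]],[30,[0.06,0.97,0],[0,0,0]],[30,[0.06,0.97,0],[0,0,0]],[30,[0.06,0.97,0],[0,0,0]],[30,[0.06,0.97,0],[0,0,0]],[30,[0,0,0],[0,0,0]],[30,[0,0,0],[0,0,0]],[30,[0,0,0],[0,0,0]]])

```text
time_s: 27.97
ee_pos: [572.5, -27.1, 77.0]
ee_rot: [-180.0, -0.1, 164.1]
force: [-0.4, -0.1, -2.0]
gripper_width: 35.3
gripper_force: 25.0
```

```bash
python3 - <<'E'
from h import *
st=state(); z=st['ee_pos'][2]+28.1+20; c,f=held('w12',z,16)
p=st['ee_pos']; g=cv2.cvtColor(f,cv2.COLOR_BGR2GRAY)
print('front edges off0: bore',proj(c,[p[0]-8*.961,p[1]+8*.276,z]),'hub',proj(c,[p[0]-18*.961,p[1]+18*.276,z]))
print(g[200:262,260].tolist())
E
```

```text
[572.5 -27.1  77. ] 28.0 35.3 [-0.4 -0.1 -2. ]
tcp px at zt [259.2 239.6]
130 569.8 -26.8 36.6 258.4 235.7 off tcp -2.7 0.3
146 570.4 -26.5 35.8 259.1 236.4 off tcp -2.1 0.6
146 464.2 3.2 17.3 258.0 39.7 off tcp -108.3 30.3
162 571.6 -27.1 17.1 258.8 238.3 off tcp -0.9 -0.0
162 570.5 -26.5 35.5 259.1 236.6 off tcp -2.0 0.6
162 464.2 3.2 17.8 257.9 39.6 off tcp -108.3 30.3
178 571.6 -27.0 17.7 258.9 238.3 off tcp -0.9 0.1
178 570.4 -26.5 34.9 259.2 236.5 off tcp -2.1 0.6
178 464.2 3.2 18.0 258.0 39.6 off tcp -108.3 30.3
194 570.7 -26.6 34.2 259.1 236.9 off tcp -1.8 0.5
194 464.2 3.2 18.3 257.9 39.6 off tcp -108.3 30.3
210 464.1 3.2 19.2 257.9 39.4 off tcp -108.4 30.3
210 463.9 3.3 24.6 257.9 39.0 off tcp -108.6 30.4
front edges off0: bore [259.20922703 227.81808741] hub [259.23363134 212.60748448]
[141, 137, 134, 131, 126, 119, 117, 117, 117, 117, 120, 146, 181, 196, 198, 196, 194, 192, 190, 191, 190, 190, 192, 193, 193, 193, 180, 161, 160, 159, 160, 147, 117, 112, 130, 124, 101, 83, 76, 79, 99, 116, 118, 119, 121, 122, 123, 121, 123, 139, 172, 193, 200, 202, 204, 202, 200, 199, 196, 170, 106, 64]
```

The bore is offset 0.9 mm toward the camera, consistent with the grasp. Lowering the sprocket.

Request:
move_arm(motion=[[30,[0.06,0,0],[0,0,0]],[30,[0,0,-0.5],[0,0,0]],[30,[0,0,-0.4],[0,0,0]],[30,[0,0,-0.3],[0,0,0]],[30,[0,0,-0.1],[0,0,0]],[30,[0,0,-0.1],[0,0,0]],[30,[0,0,-0.1],[0,0,0]],[30,[0,0,0],[0,0,0]]])

```text
time_s: 28.68
ee_pos: [574.4, -26.7, 39.7]
ee_rot: [180.0, -0.0, 164.0]
force: [-1.1, 0.6, -2.1]
gripper_width: 35.5
gripper_force: 25.0
```

Request:
move_arm(motion=[[30,[0,0,-0.1],[0,0,0]],[30,[0,0,-0.1],[0,0,0]],[30,[0,0,-0.1],[0,0,0]],[30,[0,0,0],[0,0,0]]])

```text
time_s: 29.02
ee_pos: [574.2, -26.6, 32.0]
ee_rot: [180.0, -0.0, 164.0]
force: [0.2, 1.2, -1.5]
gripper_width: 35.4
gripper_force: 25.0
```

Engaged with no force (underside at z ≈ 60). I'll continue down to about 1 mm above the bearing.

Request:
move_arm(motion=[[30,[0,0,-0.15],[0,0,0]],[30,[0,0,-0.15],[0,0,0]],[30,[0,0,-0.15],[0,0,0]],[30,[0,0,-0.15],[0,0,0]],[30,[0,0,-0.08],[0,0,0]],[30,[0,0,-0.04],[0,0,0]],[30,[0,0,0],[0,0,0]]])

```text
time_s: 29.6
ee_pos: [574.3, -26.7, 14.0]
ee_rot: [-180.0, -0.0, 164.0]
force: [0.4, 0.2, -2.6]
gripper_width: 35.7
gripper_force: 25.0
```

Request:
move_arm(motion=[[30,[0,0,-0.02],[0,0,0]],[30,[0,0,-0.02],[0,0,0]],[30,[0,0,0],[0,0,0]]])

```text
time_s: 29.85
ee_pos: [574.6, -26.7, 13.5]
ee_rot: [180.0, 0.0, 164.0]
force: [1.0, 0.3, -1.9]
gripper_width: 35.3
gripper_force: 25.0
```

Request:
move_arm(motion=[[52,[0,0,0],[0,0,0]],[52,[0,0,0],[0,0,0]],[52,[0,0,0],[0,0,0]],[52,[0,0,0.3],[0,0,0]],[52,[0,0,1],[0,0,0]],[52,[0,0,1],[0,0,0]],[52,[0,0,1],[0,0,0]],[52,[-0.2,-0.7,0.1],[0,0,-1]],[52,[-0.2,-0.7,0],[0,0,-1]],[52,[-0.2,-0.7,0],[0,0,-1]],[52,[-0.2,-0.7,0],[0,0,-1]],[52,[-0.2,-0.7,0],[0,0,-1]]])

```text
time_s: 30.85
ee_pos: [549.5, -115.0, 99.4]
ee_rot: [180.0, 0.1, 143.8]
force: [0.6, 0.2, 0.1]
gripper_width: 52.2
gripper_force: 0.0
```

Request:
move_arm(motion=[[52,[-0.2,-0.65,0],[0,0,-1]],[52,[-0.2,-0.65,0],[0,0,-1]],[52,[-0.2,-0.65,0],[0,0,-1]],[52,[-0.2,-0.65,0],[0,0,-1]],[52,[-0.2,-0.65,0],[0,0,-1]],[52,[-0.2,-0.65,0],[0,0,-1]],[52,[-0.2,-0.65,0],[0,0,-1]],[52,[-0.2,-0.65,0],[0,0,-1]],[52,[-0.2,-0.65,0],[0,0,-1]],[52,[-0.2,-0.65,0],[0,0,-1]],[52,[-0.2,-0.65,0],[0,0,-1]],[52,[-0.2,-0.65,0],[0,0,-1]],[52,[-0.2,-0.65,0],[0,0,-1]],[52,[-0.2,-0.65,0],[0,0,-1]],[52,[-0.2,-0.65,0],[0,0,-1]],[52,[-0.2,-0.65,0],[0,0,-1]],[52,[-0.2,-0.5,0],[0,0,-1]],[52,[0,0,0],[0,0,-0.5]],[52,[0,0,0],[0,0,0]],[52,[0,0,0],[0,0,0]]])

```text
time_s: 32.52
ee_pos: [464.5, -386.8, 99.0]
ee_rot: [180.0, 0.0, 74.1]
force: [1.2, -0.8, 0.0]
gripper_width: 52.0
gripper_force: 0.0
```

```bash
python3 - <<'E'
from h import *
print(state()['qpos'].round(1),state()['ee_rot'])
held('w13',12,32)
E
```

```text
[-40.9  24.1  92.2   0.   63.6 -24.9] [1.79961448e+02 3.88837374e-03 7.40648487e+01]
[ 464.5 -386.8   99. ] 32.5 52.0 [ 1.2 -0.8  0. ]
tcp px at zt [259.7 183. ]
66 460.8 -386.4 23.6 256.3 183.7 off tcp -3.7 0.4
66 461.0 -386.3 31.3 256.4 183.5 off tcp -3.5 0.5
98 460.8 -386.6 22.8 256.4 183.8 off tcp -3.7 0.2
98 460.8 -386.4 32.4 256.3 183.6 off tcp -3.7 0.4
130 460.8 -386.5 21.6 256.3 183.7 off tcp -3.7 0.3
130 460.8 -386.5 33.4 256.3 183.7 off tcp -3.7 0.3
162 460.5 -387.2 18.1 256.3 184.4 off tcp -4.0 -0.4
162 460.8 -386.7 20.7 256.3 183.9 off tcp -3.7 0.1
162 460.8 -386.4 34.4 256.3 183.6 off tcp -3.7 0.4
162 460.6 -386.9 39.9 256.3 184.1 off tcp -3.9 -0.1
```

Request:
move_arm(motion=[[52,[-0.15,0,-0.8],[0,0,0]],[52,[0,0,-1],[0,0,0]],[52,[0,0,-1],[0,0,0]],[52,[0,0,-1],[0,0,0]],[52,[0,0,-0.8],[0,0,0]],[52,[0,0,-0.4],[0,0,0]],[52,[0,0,-0.2],[0,0,0]],[52,[0,0,-0.1],[0,0,0]],[52,[0,0,0],[0,0,0]],[34,[0,0,0],[0,0,0]],[34,[0,0,0],[0,0,0]],[34,[0,0,0],[0,0,0]],[34,[0,0,0],[0,0,0]],[34,[0,0,0],[0,0,0]],[34,[0,0,0],[0,0,0]],[34,[0,0,0],[0,0,0]]], grip_force=20)

```text
time_s: 33.9
ee_pos: [461.4, -387.2, -32.9]
ee_rot: [179.9, 0.0, 74.0]
force: [-0.8, -0.5, 6.3]
gripper_width: 38.3
gripper_force: 20.0
```

Request:
move_arm(motion=[[34,[0,0,0.4],[0,0,0]],[34,[0,0,1],[0,0,0]],[34,[0,0,1],[0,0,0]],[34,[0,0,1],[0,0,0]],[34,[0,0,1],[0,0,0]],[34,[0,0,0.5],[0,0,0]]])

```text
time_s: 34.4
ee_pos: [461.8, -387.6, 92.1]
ee_rot: [179.8, 0.1, 74.0]
force: [-0.0, -1.0, -0.5]
gripper_width: 38.1
gripper_force: 20.0
```

Request:
move_arm(motion=[[34,[0.3,0.96,0],[0,0,0]],[34,[0.3,0.96,0],[0,0,0]],[34,[0.3,0.96,0],[0,0,0]],[34,[0.3,0.96,0],[0,0,0]],[34,[0.3,0.96,0],[0,0,0]],[34,[0.3,0.96,0],[0,0,0]],[34,[0.3,0.96,0],[0,0,0]],[34,[0.3,0.96,0],[0,0,0]],[34,[0.3,0.96,0],[0,0,0]],[34,[0.3,0.96,0],[0,0,0]],[34,[0.3,0.96,0],[0,0,0]],[34,[0.3,0.96,0],[0,0,0]],[34,[0.3,0.96,0],[0,0,0]],[34,[0.3,0.96,0],[0,0,0]],[34,[0.27,0.96,0],[0,0,0]],[34,[0,0,0],[0,0,0]],[34,[0,0,0],[0,0,0]],[34,[0,0,0],[0,0,0]]])

```text
time_s: 35.9
ee_pos: [572.2, -27.0, 88.5]
ee_rot: [-180.0, 0.0, 74.1]
force: [0.4, -1.0, -0.9]
gripper_width: 38.1
gripper_force: 20.0
```

```bash
python3 - <<'E'
from h import *
st=state(); z=st['ee_pos'][2]+32.9+12; c,f=held('w14',z,32)
print('slim tip exp',proj(c,(573.3,-27,72)))
E
```

```text
[572.2 -27.   88.5] 35.9 38.1 [ 0.4 -1.  -0.9]
tcp px at zt [259.9 237.8]
98 572.2 -26.1 22.8 259.7 236.6 off tcp 0.0 0.9
130 572.3 -26.2 22.3 259.8 236.7 off tcp 0.1 0.8
162 572.2 -26.4 21.8 259.7 236.9 off tcp 0.0 0.6
194 572.1 -26.6 18.3 259.6 237.4 off tcp -0.1 0.4
194 572.2 -26.3 21.3 259.7 236.9 off tcp 0.0 0.7
226 492.0 17.9 17.5 114.0 206.3 off tcp -80.2 44.9
226 492.1 18.0 22.4 114.1 206.1 off tcp -80.1 45.0
slim tip exp [261.16024385 204.74905459]
```

Request:
move_arm(motion=[[34,[0.05,-0.02,0],[0,0,0]],[34,[0,0,-0.5],[0,0,0]],[34,[0,0,-0.7],[0,0,0]],[34,[0,0,-0.4],[0,0,0]],[34,[0,0,-0.2],[0,0,0]],[34,[0,0,-0.1],[0,0,0]],[34,[0,0,-0.1],[0,0,0]],[34,[0,0,0],[0,0,0]]])

```text
time_s: 36.62
ee_pos: [573.9, -27.4, 38.5]
ee_rot: [180.0, -0.0, 74.0]
force: [-0.5, -0.3, -0.3]
gripper_width: 38.9
gripper_force: 20.0
```

Request:
move_arm(motion=[[34,[0,0,-0.08],[0,0,0]],[34,[0,0,-0.08],[0,0,0]],[34,[0,0,0],[0,0,0]]])

```text
time_s: 36.87
ee_pos: [573.7, -27.2, 34.4]
ee_rot: [180.0, 0.0, 74.0]
force: [0.3, 0.8, 0.0]
gripper_width: 38.4
gripper_force: 20.0
```

Request:
move_arm(motion=[[34,[0,0,-0.06],[0,0,0]],[34,[0,0,-0.06],[0,0,0]],[34,[0,0,-0.04],[0,0,0]],[34,[0,0,-0.04],[0,0,0]],[34,[0,0,0],[0,0,0]]])

```text
time_s: 37.28
ee_pos: [573.6, -27.2, 29.2]
ee_rot: [-180.0, 0.0, 74.0]
force: [-0.7, 0.0, -1.0]
gripper_width: 38.4
gripper_force: 20.0
```

Request:
move_arm(motion=[[34,[0,0,-0.02],[0,0,0]],[34,[0,0,0],[0,0,0]]])

```text
time_s: 37.45
ee_pos: [573.7, -27.2, 28.9]
ee_rot: [180.0, 0.0, 74.0]
force: [-0.2, 0.3, -0.2]
gripper_width: 38.6
gripper_force: 20.0
```

Seated to within 1 mm. I'll release, rise straight up, and move back (-y) so the wrist camera sees the whole plate.

Request:
move_arm(motion=[[56,[0,0,0],[0,0,0]],[56,[0,0,0],[0,0,0]],[56,[0,0,0],[0,0,0]],[56,[0,0,0.3],[0,0,0]],[56,[0,0,1],[0,0,0]],[56,[0,0,1],[0,0,0]],[56,[-0.4,-0.9,0.8],[0,0,0]],[56,[-0.6,-0.9,0.2],[0,0,0]],[56,[-0.6,-0.9,0],[0,0,0]],[56,[-0.6,-0.9,0],[0,0,0]],[56,[-0.4,-0.6,0],[0,0,0]],[56,[0,0,0],[0,0,0]],[56,[0,0,0],[0,0,0]]])

```text
time_s: 38.53
ee_pos: [508.8, -132.6, 112.2]
ee_rot: [179.9, -0.0, 73.9]
force: [-0.8, -0.0, -0.0]
gripper_width: 56.0
gripper_force: 0.0
```

```bash
python3 - <<'E'
from h import *
c,f=shot('w15'); s=grab_frame('scene'); P_=P('scene')
print(state()['ee_pos'],state()['time_s'])
for n,p in [('bushtop',(453.5,5.4,73)),('bearing2 top',(573.3,-27,73)),('sprk top disc',(573.3,-27,47))]: print(n,proj(c,p).round(1),proj(P_,p).round(1))
for o in ells(c,f,73):
  if o[0]%32==2: print(*o)
a=cv2.resize(f[20:230,100:420],(800,525)); b=s[165:225,205:305]; b=cv2.resize(b,(400,240),interpolation=cv2.INTER_CUBIC)
cv2.imwrite('pics/fin.png',np.vstack([cv2.resize(a,(549,360)),np.hstack([b,np.zeros((240,149,3),np.uint8)])]))
E
```

```text
[ 509.47769532 -131.66952347  111.83644388] 38.6333
bushtop [145.6  57.3] [234.5 182.9]
bearing2 top [300.7  54.7] [279.1 176.9]
sprk top disc [296.6  59.7] [278.9 185.2]
66 573.5 -27.2 28.7 301.1 54.9
66 573.5 -27.0 38.5 301.0 54.6
98 573.5 -27.2 27.5 301.0 54.9
98 573.5 -27.0 39.8 301.0 54.6
130 573.4 -27.1 26.9 300.9 54.8
130 573.5 -27.0 40.4 300.9 54.6
162 432.3 -29.8 15.1 138.3 108.9
162 573.5 -27.1 21.3 301.0 54.8
162 573.4 -27.2 25.9 300.9 54.9
162 573.5 -27.0 41.6 301.0 54.7
162 573.5 -26.9 47.6 301.0 54.5
162 448.9 32.0 12.3 126.9 23.2
162 449.0 32.0 17.1 127.0 23.1
194 454.2 5.6 25.1 146.4 56.9
```

View pics/fin.png

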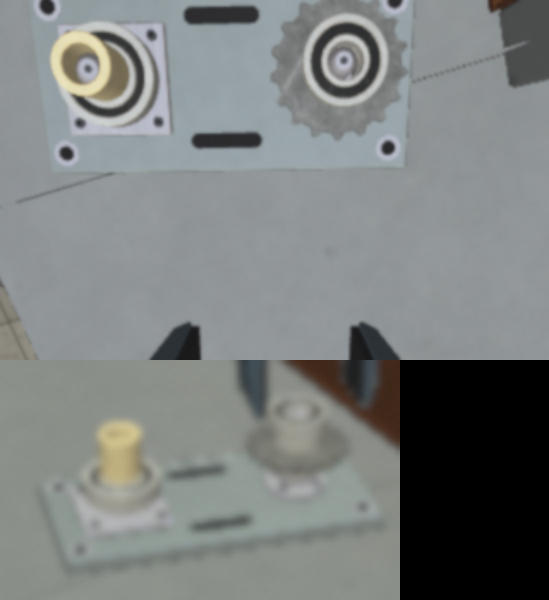

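The final view shows both stacks seated. The bush rim is at (146,57) and the upper bearing at (301,54.7), both within a pixel of the fully-home prediction, and the robot is clear.

```bash
python3 -c "
from workcell import *
print(job_done())"
```

```text
the job is handed in; nothing more can be done
None
```

I loaded both axles in the order asked and handed the job in at about 39 s of the 136 s allowed. In the last views both stacks look fully home and the gripper is clear; the oil bottle was never approached, though I didn't photograph it again at the end.

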